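Secure the flushing-gas cylinder upright in its bench stand

ROBOT

A 6-joint arm with a two-finger parallel gripper is mounted at the origin on the work surface; the furniture and walls round the work are solid. World frame = base frame: x ahead of the robot, y to its left, z up, the work surface at z = 0. Lengths are in mm, angles in rad, forces in N, time in s.
With the tool pointing down it reaches from about 275 to 1000 mm from the base axis. Payload 8.4 kg.
Tool frame: the origin (TCP) lies at the very end of the fingers, on their centre line; the grasp point (between the pads) lies 19 mm behind it; z points along the fingers, x is the direction in which the jaws open and shut, and the axes are right-handed (so a half turn about z gives the same grasp; the last joint's range is limited). The gripper opens to 85 mm and grips with 20 to 120 N. Pads are 22 mm wide; open, the fingers measure 114 mm over their backs; the gripper's body (76 mm by 85 mm) begins 54 mm behind the grasp point. The pads swing forward as they close: fully open they stand 13 mm farther back than shut.
Start: joints at [-1.261, 0.353, 1.633, -0, 1.155, -0.002], TCP at [191.731, -594.867, 192.581] pointing down, gripper open.
Joint ranges: [-2.63, 2.63], [-0.92, 2.1], [0.06, 2.66], [-1.3, 4.44], [0, 2.69], [-3.02, 3.02]. Speed limits (rad/s): [2.22, 2.22, 2.79, 3.14, 3.14, 3.14].

INTERFACE

Orientations are given as [roll, pitch, yaw] about the fixed x, y, z axes, in that order (R = Rz(yaw) Ry(pitch) Rx(roll)).
In Python, from rig import r gives the robot as it stands. The module is installed in compiled form; this text tells all that it offers.
- The arm moves only by the tool apply_moves, never from a script. Its argument "targets" is a list that holds one entry, the list of rows, each a list of 7 numbers: the gripper's target within -1 to 1 (fully open at 1, half-way at 0, shut at -1), then the shift along the tool's x, y, z in cm, then the turn, a rotation vector about the tool's x, y, z in degrees. A call has 1 to 8 rows; each row is the pose to reach, as a shift and turn from the pose measured when the call began, along the tool's axes at that moment; what a row does not reach only later rows make up. A row lasts 1/10 s, in which the tool goes at most 50 mm and 8.59 degrees, less where a joint would pass 70% of its speed; a pose out of reach is approached as far as the arm can. A call with a gripper value outside its range is refused whole. The fingers move at their own pace and stop on an object; "newtons" is the grip in N (left out, the last holds). Time passes only in rows, so rows that repeat a pose let the fingers close. It gives the time, the measured TCP pose, the force and the opening at its end, in the units of the state.
- r.sense(): the state, without advancing time (a new reading comes with each control period).
- r.grab_frame(name): name is "side" or "top" or "wrist"; returns a dict with "pixels" (480x640x3 uint8, red, green, blue), "fov_y" (degrees; the focal length in pixels is half the picture's height over the tangent of half this angle, whatever the lens; pixels are square), "cx", "cy" (the principal point, pixels), "R" (3x3) and "t" (3): a world point X has camera coordinates R X + t; the wrist camera has in their place "mount" (4x4, takes a point from camera to tool coordinates, whose origin is the TCP and whose axes are the tool frame's). Camera axes: x right, y down, z forward; pixel columns grow to the right and rows downward; lengths in mm; the calibration is good to about 2 mm. A picture is of the moment at which its call begins: read the wrist's pose just before it. There is no depth.
- r.sign_off(): hands the job in, once; it reports no verdict.
The state is a dict: "clock": time; "qpos": joint angles; "qvel": joint speeds; "joint_efforts": joint torques, N m; "eef_pos": TCP position; "tcp_rot": TCP orientation; "contact_force": force on the tool from outside, world axes, zero at the start; "wrist_torque": the same for the moment, N m; "opening": opening from 0.0 (shut) to 1.0 (fully open).
Only numpy, scipy, OpenCV 4.12 (cv2) and the standard library are available. Lean on these libraries where they do the work, as an engineer would, in place of code of your own. Each camera call takes 0.05 s, during which the arm holds its last target. There are 200 camera calls.

TASK

The little gas cylinder for flushing the packs is standing loose on the bench, top-heavy and easily toppled: lift it and stand it upright in the bench stand, on the base plate between the arms, without ever dropping it or tipping it over. Then swing the stand's gate fully shut in front of it, and lock the gate by taking the drop pin out of its parking socket and putting it down through both ears and the gate's eye until its flange rests on the top ear. Leave the tape roll and the single moon cake beside the stand where they are.

Things in the scene. Friction and masses are not known exactly. Their poses are not given: they have to be found in the camera images.
- cylinder: Small bare-aluminium gas cylinder, loose, upright, 214 mm tall, about 0.6 kg, round. Top-heavy: centre of mass about 145 mm up, foot ring only 42 mm in diameter, so it topples when tilted about 8 degrees. Body 56 mm diameter (11 to 135 mm up), then shoulder, 32 mm neck and valve guard. Origin: centre of the underside; z up its axis.
- guard (a point): Centre of the cylinder's dark steel valve guard, 190 mm above its underside: the place to grip it. The guard is upright and round, 44 mm in diameter, from 165 to 214 mm up, and holds the heavy valve (as good as solid for the fingers).
- drop_pin: Loose upright locking pin, 84 mm long: steel shank 10 mm in diameter down to 38 mm below the flange (last 11 mm tapered), flange 24 mm in diameter and 4 mm thick, above it a round black grip 19 mm in diameter (23 mm at the very top) up to 46 mm above the origin; grip it about 26 mm above the origin. Origin: centre of the flange's underside; z up towards the grip.
- parking (a point): Mouth of the pin's parking socket, 48 mm above the bench: a 14 mm vertical hole in a block 34 x 34 mm on the stand's base plate, at x = 0, y = -135 mm of the stand. At the start the pin hangs here by its flange, with about 2 mm play all round; draw it straight up at least 45 mm.
- stand: Grey steel bench stand, fixed. Origin: on the bench under the cylinder's place; front = its -x side, z up. Base plate 8 mm thick. Behind the place a column and yoke (face at x = 33 mm); two yoke arms (inner faces y = -33 and 33 mm, 112 to 142 mm up) reach forward to x = -33 mm; foot stops below, 20 mm high. Front and top are open. Ears on the +y arm, gate hinge on the -y arm.
- seat (a point): The point on top of the stand's base plate (8 mm above the bench) where the centre of the cylinder's underside belongs; about 5 mm play all round.
- clevis (a point): Centre of the hole, at the top face (142 mm above the bench) of the upper of the stand's two ears. Ears 6 mm thick, 18 mm apart, with 14 mm vertical holes; at x = -45 mm, y = 62 mm of the stand. The pin is home when its origin lies here with its shank down.
- gate_hinge (a point): Point on the vertical hinge axis of the gate, 127 mm above the bench, at x = -45 mm, y = -55 mm of the stand.
- gate_post (a point): On the gate's upright round steel post (12 mm diameter, black 17 mm cap on top), where to grip or push it: 167 mm above the bench, 55 mm from the hinge axis. The post spans 135 to 179 mm above the bench; the gate's bar below it 119 to 135 mm. With the gate shut it stands at x = -45 mm, y = 0 of the stand, 62 mm from the hole in the ears.
- gate (a joint): Opening angle of the gate in rad: 0 = shut against its stop, where the gate's eye (10 mm thick, 15 mm hole, 117 mm from the hinge) lies between the ears in line with their holes; 2.4 = widest open. Seen from above it shuts clockwise. Light friction (about 0.4 N at the post) keeps it where it is left.
- tape_roll: Roll of packing tape lying flat, 102 mm diameter, 49 mm high, loose; bystander. Origin: centre of the underside.
- moon_cake: One baked moon cake lying by itself on the bare bench near the stand, round, 75 mm diameter, 34 mm high, loose; bystander. Origin: centre of the underside.
Not all that is in view belongs to the job. Leave any pink look-alike of the cylinder alone.

How it is judged (in metres and radians):
On the way, in this order (a step that is already met when the one before it is completed fails the run):
1. the cylinder stands upright and released on the stand's base plate, between the arms (distance between cylinder and seat below 0.012 m and angle between cylinder's own z axis and vertical below 0.05 rad and contact force between the fingers and cylinder below 0.1 N and linear speed of cylinder below 0.02 m/s), for 0.2 s.
2. the gate is shut in front of the cylinder (value of joint gate below 0.06 rad and distance between cylinder and seat below 0.012 m), for 0.2 s.
At the end, for the whole second after the job is handed in: The cylinder stands still and upright (within 3 degrees) on the stand's base plate, within 12 mm of its place; the gate is shut (within 0.06 rad); the pin is down through both ears and the eye, its flange within 5 mm of the centre of the upper ear's hole (all of step 2 and angle between cylinder's own z axis and vertical below 0.05 rad and linear speed of each of cylinder, drop_pin below 0.02 m/s and distance between drop_pin and clevis below 0.005 m and angle between drop_pin's own z axis and vertical below 0.2 rad); the robot touches nothing.
It fails at once if the cylinder tips over (more than 0.35 rad) (angle between cylinder's own z axis and vertical above 0.35 rad).
It fails at once if the cylinder is dropped (falls faster than 0.4 m/s, a drop of 8 mm, out of the fingers) (linear speed of cylinder above 0.4 m/s and contact force between the fingers and cylinder below 0.1 N).
It fails at once if a bystander is moved more than 30 mm (distance of any of tape_roll, moon_cake from where it was at the start of the episode above 0.03 m).
It also fails if it takes over 72 s, if anything falls off the work surface, if the arm or the gripper's body presses on something with over 40 N, if the wrist force passes 120 N, or if a joint passes its speed limit or range.

## Working session

There is one attempt and no reset: what is moved stays moved. The work goes in short steps, Python scripts to look and compute and a tool call to move; the robot and the scene stay as the last step left them, time stands still between calls to the robot, and variables do not carry over. Pictures are saved under pics/ and viewed, about 8 in all and at most 12, crops included, and the job is handed in when it is done.

Besides the shell and the picture viewer there is one more tool, called after "Emit:" as name([rows], argument=value, ...), one row to a line, values as JSON. apply_moves: Moves the arm, as the interface text tells. Its arguments: {"type":"object","properties":{"targets":{"type":"array"},"newtons":{"type":"number"}},"required":["targets"]}

```bash
mkdir -p pics; cat > h.py <<'E'
import numpy as np, cv2, json
from rig import r
from scipy.spatial.transform import Rotation as Ro
def snap(n,fn):
    s=r.sense(); f=r.grab_frame(n)
    cv2.imwrite('pics/'+fn+'.png',f['pixels'][:,:,::-1])
    F=240/np.tan(np.radians(f['fov_y'])/2)
    if 'mount' in f:
        T=np.eye(4);T[:3,:3]=Ro.from_euler('xyz',s['tcp_rot']).as_matrix();T[:3,3]=s['eef_pos']
        M=np.linalg.inv(T@np.array(f['mount']));R,t=M[:3,:3],M[:3,3]
    else: R,t=np.array(f['R']),np.array(f['t'])
    np.savez('pics/'+fn+'.npz',R=R,t=t,F=F,c=[f['cx'],f['cy']])
    return f
def cam(fn): return np.load('pics/'+fn+'.npz')
def ray(fn,uv):
    c=cam(fn);d=c['R'].T@np.array([(uv[0]-c['c'][0])/c['F'],(uv[1]-c['c'][1])/c['F'],1]);return -c['R'].T@c['t'],d
def onz(fn,uv,z):
    o,d=ray(fn,uv);return o+d*(z-o[2])/d[2]
def proj(fn,X):
    c=cam(fn);p=c['R']@np.array(X,float)+c['t'];return p[:2]/p[2]*c['F']+c['c']
E
python3 - <<'E'
from h import *
print(r.sense())
for n in('side','top','wrist'):
    f=snap(n,n+'0');print(n,{k:v for k,v in f.items() if k!='pixels'})
    c=cam(n+'0');print(-c['R'].T@c['t'])
E
```

```text
{'clock': 0.0, 'qpos': array([-1.26137711e+00,  3.53677924e-01,  1.63411172e+00, -1.77017807e-05,
        1.15520470e+00, -2.37119967e-03]), 'qvel': array([-0.00043515, -0.00095175,  0.00109289, -0.00193199, -0.00148732,
        0.00029426]), 'joint_efforts': array([ 3.41566854e-03, -6.05249119e+01, -3.42060971e+01,  2.18900877e-04,
        9.46690910e-03, -1.43083378e-05]), 'eef_pos': array([ 191.57974919, -594.36667483,  191.85271354]), 'tcp_rot': array([ 3.14157979e+00,  1.40172424e-03, -1.25899876e+00]), 'contact_force': array([-0.19378599, -0.18041317,  0.14029973]), 'wrist_torque': array([ 0.00175584, -0.02552952, -0.03027172]), 'opening': 0.999285506145368}
side {'fov_y': 44.785990393449815, 'cx': 321.9324526825253, 'cy': 236.75279306294806, 'R': array([[ 0.96548259, -0.259657  ,  0.02053337],
       [-0.10500795, -0.46016699, -0.88160063],
       [ 0.23836255,  0.84901389, -0.47154926]]), 't': array([-458.62207541,  152.04203581, 1081.86374551])}
[ 200.88144378 -967.63705346  653.60946357]
top {'fov_y': 51.8355400490778, 'cx': 320.56142380485085, 'cy': 236.37779300969345, 'R': array([[ 1.70796618e-03, -9.99977219e-01, -6.53027347e-03],
       [-9.83377872e-01, -4.93884729e-04, -1.81570141e-01],
       [ 1.81562779e-01,  6.73184209e-03, -9.83356314e-01]]), 't': array([-46.35430167, 472.60327583, 946.35788745])}
[ 293.00340721  -52.49056599 1016.11494064]
wrist {'fov_y': 65.45448948738449, 'cx': 321.58760335321386, 'cy': 238.4677391272544, 'mount': array([[ 9.99999822e-01, -4.44422485e-04, -3.97833373e-04,
        -1.36541668e+00],
       [ 5.44439786e-04,  9.52535178e-01,  3.04428052e-01,
        -7.84004879e+01],
       [ 2.43655611e-04, -3.04428214e-01,  9.52535250e-01,
        -1.82032647e+02],
       [ 0.00000000e+00,  0.00000000e+00,  0.00000000e+00,
         1.00000000e+00]])}
[ 265.86938289 -569.25166341  373.97263691]
```

View pics/top0.png

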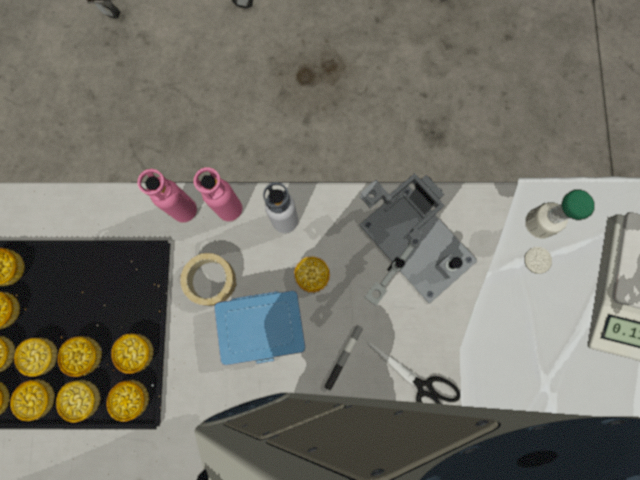

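View pics/side0.png

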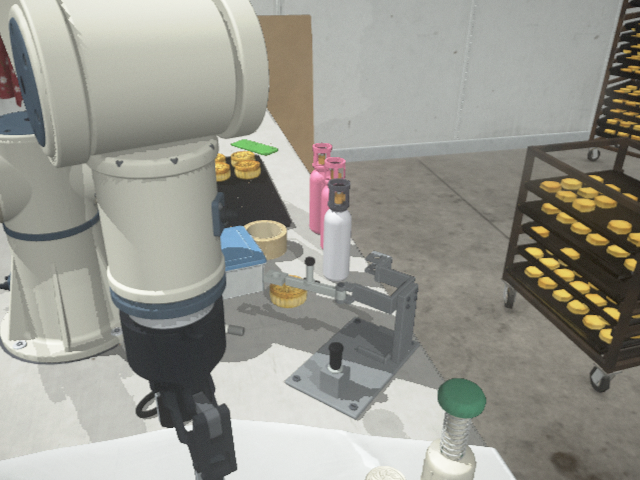

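View crop.

The top view shows three upright bottles: pink at (153,182), pink at (207,178) and bare aluminium at (278,195). The aluminium one is the cylinder. The stand is at about (415,225), with the pin parked at (452,263), the cake at (312,274) and the tape at (207,279). I'll confirm these in one enlarged crop.

```bash
python3 - <<'E'
from h import *
im=cv2.imread('pics/top0.png')[165:315,250:490]
cv2.imwrite('pics/c1.png',cv2.resize(im,None,fx=3.3,fy=3.3,interpolation=cv2.INTER_CUBIC))
im=cv2.imread('pics/side0.png')[170:420,250:450]
a=cv2.resize(im,None,fx=2.4,fy=2.4,interpolation=cv2.INTER_CUBIC)
cv2.imwrite('pics/c2.png',a)
E
```

```text
(no output)
```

View pics/c1.png

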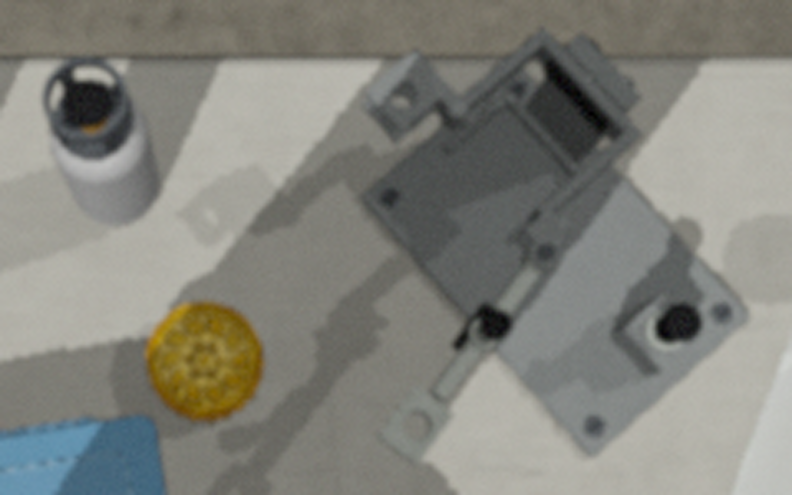

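View pics/c2.png

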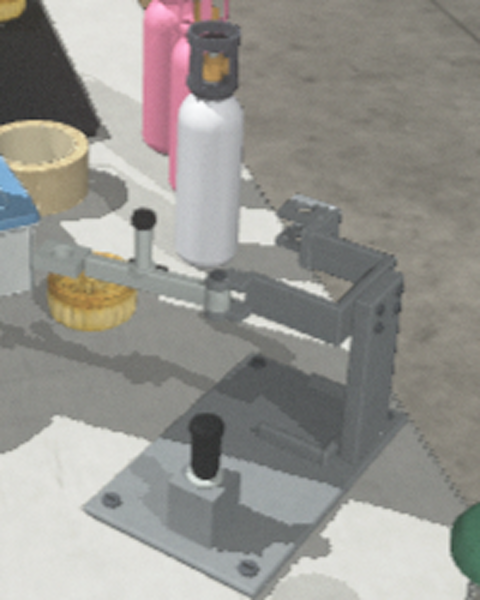

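The crops confirm the bare-aluminium cylinder with its dark guard, the gate open with its post at (399,263) in the top view, and the pin in its socket. Next I'll compute positions.

```bash
python3 - <<'E'
from h import *
def T(p):return np.array(p)/3.3+[250,165]-.35
def S(p):return np.array(p)/2.4+[250,170]-.3
def tri(a,b):
    o1,d1=ray('top0',a);o2,d2=ray('side0',b)
    d1/=np.linalg.norm(d1);d2/=np.linalg.norm(d2)
    A=np.stack([d1,-d2],1);s=np.linalg.lstsq(A,o2-o1,rcond=None)[0]
    p,q=o1+s[0]*d1,o2+s[1]*d2;return (p+q)/2,np.linalg.norm(p-q)
for n,a,b,z in [('guard',(88,98),(214,32),214),('pin',(682,319),(206,423),94),('cap',(492,323),(143,214),179),('hinge',(546,250),(218,276),142),('ear',(402,97),(312,207),142),('eye',(417,421),(65,255),132)]:
    print(n,onz('top0',T(a),z).round(1),tri(T(a),S(b))[0].round(1),round(tri(T(a),S(b))[1],1), 'side@z',onz('side0',S(b),z).round(1))
e=onz('top0',T((402,97)),142)[:2]; h=onz('top0',T((546,250)),142)[:2]; p=onz('top0',T((682,319)),94)[:2]
# fit stand pose
loc=np.array([[-45,62],[-45,-55],[0,-135]]);W=np.array([e,h,p])
lc=loc-loc.mean(0);wc=W-W.mean(0)
th=np.arctan2((lc[:,0]*wc[:,1]-lc[:,1]*wc[:,0]).sum(),(lc*wc).sum())
R=np.array([[np.cos(th),-np.sin(th)],[np.sin(th),np.cos(th)]]);t=W.mean(0)-R@loc.mean(0)
print('th',np.degrees(th),'origin',t,'res',(W-(loc@R.T+t)).round(1))
for n,q,z in [('clevis',(-45,62),142),('hinge',(-45,-55),142),('parking',(0,-135),48),('post shut',(-45,0),179),('seat',(0,0),8)]:
    X=np.r_[R@q+t,z];print(n,X.round(1),proj('top0',X).round(0),proj('side0',X).round(0))
for n,a,z in [('cake',(206,360),34)]: print(n,onz('top0',T(a),z))
print('tape',onz('top0',(207,279),49))
E
```

```text
guard [512.8  27.4 214. ] [512.1  27.4 215. ] 0.8 side@z [512.4  29.6 214. ]
pin [ 415.8 -301.2   94. ] [ 414.6 -301.1   93.2] 2.5 side@z [ 413.  -302.2   94. ]
cap [ 402.3 -180.2  179. ] [ 402.  -180.2  178.2] 0.8 side@z [ 401.3 -181.6  179. ]
hinge [ 447.1 -216.2  142. ] [ 445.8 -215.6  144.6] 1.7 side@z [ 446.2 -211.8  142. ]
ear [ 533.1 -139.4  142. ] [ 536.2 -140.1  142.6] 6.4 side@z [ 540.2 -138.4  142. ]
eye [ 355.1 -145.4  132. ] [ 354.8 -145.4  131.3] 0.8 side@z [ 354.2 -146.6  132. ]
th -48.8011688291148 origin [ 517.20052246 -213.40652476] res [[-1.1 -0.7]
 [ 0.9 -0.4]
 [ 0.1  1.1]]
clevis [ 534.2 -138.7  142. ] [371. 193.] [377. 256.]
hinge [ 446.2 -215.8  142. ] [415. 241.] [341. 286.]
parking [ 415.6 -302.3   48. ] [451. 264.] [336. 369.]
post shut [ 487.6 -179.5  179. ] [397. 214.] [360. 252.]
seat [ 517.2 -213.4    8. ] [401. 218.] [377. 345.]
cake [398.5432233  -28.96750175  34.        ]
tape [386.36981715 176.92148835  49.        ]
```

The two views agree within about 2 mm: the cylinder is at (512.5,28), the seat at (517,-213) and the stand yaw is -48.8°. I'll grip with the jaws along world x to stay clear of the pink neighbour. First I raise the tool and move above the cylinder.

Emit:
apply_moves([
  [[1, 0, 0, -5, 0, 0, -8], [1, 0, 0, -11, 0, 0, -16], [1, -49.4, -49.6, -11, 0, 0, -72], [1, -49.4, -49.6, -11, 0, 0, -72], [1, -49.4, -49.6, -11, 0, 0, -72], [1, -49.4, -49.6, -11, 0, 0, -72], [1, -49.4, -49.6, -11, 0, 0, -72], [1, -49.4, -49.6, -11, 0, 0, -72]],
], newtons=60)

```text
clock: 0.95
eef_pos: [329.4, -326.0, 296.5]
tcp_rot: [-3.141, 0.0, -0.074]
contact_force: [1.4, 0.8, 0.1]
opening: 0.997
```

```bash
cat >> h.py <<'E'
def go(X,yaw):
    """shift (cm) and tool-z turn (deg) from the measured pose to TCP X, pointing down with yaw (deg)"""
    s=r.sense();R0=Ro.from_euler('xyz',s['tcp_rot']);R1=Ro.from_euler('xyz',[np.pi,0,np.radians(yaw)])
    print('t %.1f at'%s['clock'],s['eef_pos'].round(1),np.degrees(s['tcp_rot']).round(1),'F',s['contact_force'].round(1),'op %.3f'%s['opening'])
    print('shift cm',(R0.inv().apply(np.array(X)-s['eef_pos'])/10).round(2),'turn',np.degrees((R0.inv()*R1).as_rotvec()).round(1))
E
python3 -c "
from h import *
go([512.5,28,290],0)"
```

```text
t 0.9 at [ 329.4 -326.   296.5] [-179.9    0.    -4.2] F [1.4 0.8 0.1] op 0.997
shift cm [ 15.65 -36.66   0.68] turn [-0.1  0.  -4.2]
```

Emit:
apply_moves([
  [[1, 15.7, -36.7, 0.7, 0, 0, -4], [1, 15.7, -36.7, 0.7, 0, 0, -4], [1, 15.7, -36.7, 0.7, 0, 0, -4], [1, 15.7, -36.7, 0.7, 0, 0, -4], [1, 15.7, -36.7, 0.7, 0, 0, -4], [1, 15.7, -36.7, 0.7, 0, 0, -4], [1, 15.7, -36.7, 0.7, 0, 0, -4], [1, 15.7, -36.7, 0.7, 0, 0, -4]],
])

```text
clock: 1.75
eef_pos: [513.0, 29.5, 289.8]
tcp_rot: [-3.141, 0.0, -0.004]
contact_force: [1.3, -0.3, -0.3]
opening: 1.004
```

Emit:
apply_moves([
  [[1, 0, 0, 0, 0, 0, 0], [1, 0, 0, 0, 0, 0, 0]],
])

```text
clock: 1.95
eef_pos: [512.8, 30.5, 289.3]
tcp_rot: [-3.141, 0.001, -0.001]
contact_force: [-0.4, 0.3, -0.3]
opening: 1.002
```

```bash
python3 -c "
from h import *
go([512.5,28,290],0)
snap('wrist','w1');print(proj('w1',[512.5,28,214]),proj('w1',[512.5,28,190]))"
```

```text
t 1.9 at [512.8  30.5 289.3] [-1.8e+02  1.0e-01 -1.0e-01] F [-0.4  0.3 -0.3] op 1.002
shift cm [-0.03  0.25 -0.07] turn [-0.   0.1 -0.1]
[321.33891059 238.21097279] [321.37765913 228.92325875]
```

View pics/w1.png

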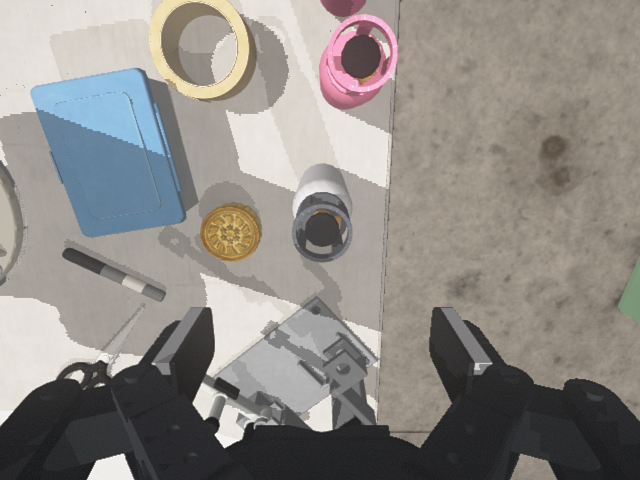

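The wrist view shows the guard ring centred near (322,233), where I predicted (321,238). The pink neighbour is at (362,55), well clear. I'll refine with the ring's lower edge.

```bash
python3 - <<'E'
from h import *
im=cv2.imread('pics/w1.png').astype(int)
for v in range(190,270,6): print(v,[ '%d'%im[v,u].mean() for u in range(284,362,4)])
print('col322',[(v,int(im[v,322].mean())) for v in range(250,272,2)])
for v in (258,260,262,264): print(onz('w1',(322,v),214))
E
```

```text
190 ['163', '158', '226', '208', '218', '231', '234', '231', '232', '231', '225', '219', '210', '183', '163', '138', '161', '165', '165', '166']
196 ['162', '163', '163', '220', '234', '239', '105', '103', '120', '120', '117', '115', '119', '89', '151', '147', '137', '166', '164', '165']
202 ['161', '162', '165', '230', '237', '95', '94', '80', '90', '89', '82', '84', '116', '128', '95', '159', '148', '160', '154', '168']
208 ['162', '161', '194', '232', '100', '96', '129', '131', '128', '108', '107', '129', '129', '130', '77', '71', '162', '150', '162', '167']
214 ['163', '166', '166', '145', '131', '132', '115', '116', '64', '63', '62', '63', '86', '87', '130', '136', '106', '164', '164', '165']
220 ['166', '164', '164', '129', '126', '124', '71', '68', '69', '65', '69', '67', '67', '82', '112', '111', '126', '166', '163', '164']
226 ['164', '166', '150', '117', '123', '123', '66', '66', '65', '65', '68', '64', '64', '68', '100', '93', '129', '158', '166', '166']
232 ['162', '164', '133', '82', '72', '77', '68', '66', '65', '65', '69', '64', '68', '64', '89', '142', '117', '146', '
[... 449 characters left out ...]
64', '144', '103', '97', '81', '71', '70', '71', '74', '105', '128', '146', '159', '161', '161', '162', '162']
262 ['164', '166', '162', '164', '162', '139', '138', '138', '139', '134', '133', '163', '162', '162', '161', '158', '162', '163', '163', '162']
268 ['167', '164', '166', '166', '163', '163', '136', '140', '139', '137', '160', '166', '163', '165', '162', '162', '166', '164', '165', '165']
col322 [(250, 141), (252, 138), (254, 80), (256, 70), (258, 79), (260, 94), (262, 132), (264, 164), (266, 161), (268, 139), (270, 138)]
[512.95729003  12.72109204 214.        ]
[512.95514838  11.14767459 214.        ]
[512.95299924   9.56876476 214.        ]
[512.9508426    7.98433373 214.        ]
```

Emit:
apply_moves([
  [[1, 0, 0, 2, 0, 0, 0], [1, 0, 0, 4, 0, 0, 0], [1, 0, 0, 6, 0, 0, 0], [1, 0, 0, 8, 0, 0, 0], [1, 0, 0, 10, 0, 0, 0], [1, 0, 0, 11.8, 0, 0, 0], [1, 0, 0, 11.8, 0, 0, 0], [1, 0, 0, 11.8, 0, 0, 0]],
])

```text
clock: 2.8
eef_pos: [512.1, 28.4, 171.8]
tcp_rot: [-3.141, 0.001, -0.004]
contact_force: [-0.4, -0.2, 0.7]
opening: 0.999
```

Emit:
apply_moves([
  [[-0.1, 0, 0, 0, 0, 0, 0], [-0.1, 0, 0, 0, 0, 0, 0], [-0.1, 0, 0, 0, 0, 0, 0], [-1, 0, 0, 0, 0, 0, 0], [-1, 0, 0, 0, 0, 0, 0], [-1, 0, 0, 0, 0, 0, 0], [-1, 0, 0, 0, 0, 0, 0], [-1, 0, 0, 0, 0, 0, 0]],
], newtons=60)

```text
clock: 3.6
eef_pos: [516.6, 28.7, 177.2]
tcp_rot: [-3.141, -0.009, -0.004]
contact_force: [-3.1, -0.4, 36.8]
opening: -0.001
```

```bash
python3 -c "
from h import *
go([513,31,350],0)"
```

```text
t 3.6 at [516.6  28.7 177.2] [-180.    -0.5   -0.2] F [-3.1 -0.4 36.8] op -0.001
shift cm [ -0.21  -0.24 -17.28] turn [-0.  -0.5 -0.2]
```

The fingers closed to 0 and there is an upward force of 37 N, which is wrong. I'll look before moving.

```bash
python3 -c "
from h import *
snap('wrist','w2');snap('top','t2');snap('side','s2')
a=cv2.imread('pics/w2.png')
b=cv2.imread('pics/s2.png')[120:300,230:430];c=cv2.imread('pics/t2.png')[150:290,220:420]
o=np.zeros((600,800,3),np.uint8);o[:300,:400]=cv2.resize(a,(400,300));o[:300,400:]=cv2.resize(b,(400,300));o[300:,:430]=cv2.resize(c,(430,300))
cv2.imwrite('pics/m2.png',o)"
```

```text
(no output)
```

View pics/m2.png

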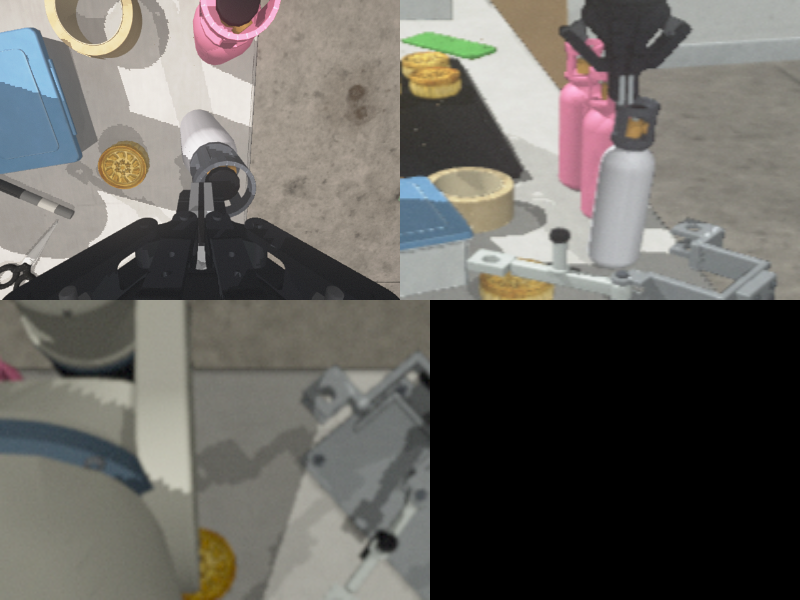

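```bash
python3 -c "
from h import *
a=cv2.imread('pics/w2.png')[200:440,240:440]
b=cv2.imread('pics/s2.png')[120:290,310:430]
o=np.zeros((600,800,3),np.uint8);o[:480,:400]=cv2.resize(a,(400,480),interpolation=3);o[:567,400:]=cv2.resize(b,(400,567),interpolation=3)
cv2.imwrite('pics/m3.png',o)
s=r.sense()
print(proj('w2',s['eef_pos']),proj('s2',s['eef_pos']))"
```

```text
[321.8511723 276.744837 ] [340.43367951 200.31277765]
```

View pics/m3.png

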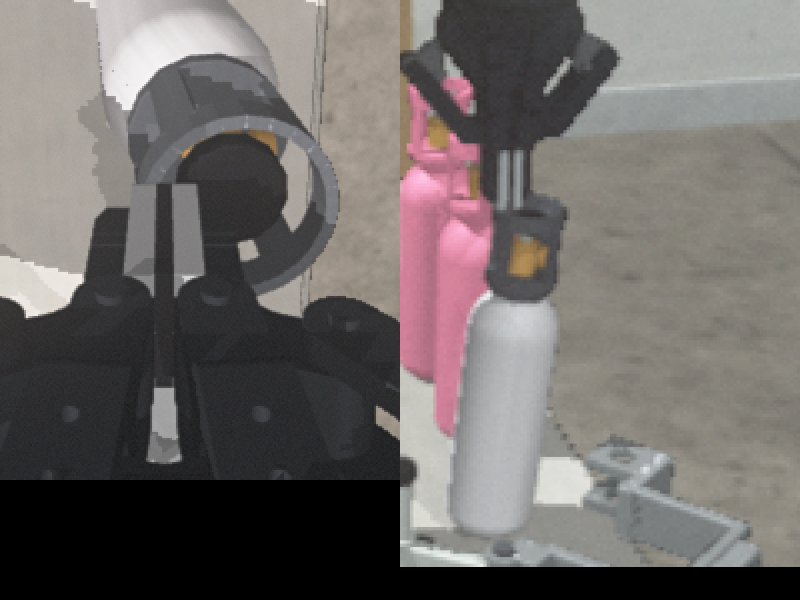

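```bash
python3 - <<'E'
from h import *
def tri(a,b):
    o1,d1=ray('w2',a);o2,d2=ray('s2',b)
    d1/=np.linalg.norm(d1);d2/=np.linalg.norm(d2)
    s=np.linalg.lstsq(np.stack([d1,-d2],1),o2-o1,rcond=None)[0]
    return ((o1+s[0]*d1+o2+s[1]*d2)/2).round(1),np.linalg.norm(o1+s[0]*d1-o2-s[1]*d2).round(1)
print('rim',tri((364,297),(350,181.5)),onz('w2',(364,297),214),onz('s2',(350,181.5),214))
print('vis tip',tri((322,292),(343.6,182)),onz('w2',(322,292),177))
print('foot side',onz('s2',(310+93/3.33,120+520/3.33),5))
for z in(177,190,205,214):print(z,proj('w2',[516.6,28.7,z]),proj('s2',[516.6,28.7,z]))
c=cam('w2');print(-c['R'].T@c['t'])
E
```

```text
rim (array([535.5,  34.3, 213. ]), np.float64(1.9)) [534.46962121  35.13123181 214.        ] [535.86632819  32.33518845 214.        ]
vis tip (array([520. ,  35.8, 212.5]), np.float64(7.5)) [516.71269561  19.72933385 177.        ]
foot side [515.97017372  23.39269122   5.        ]
177 [321.71541797 276.60701902] [340.39893532 200.43071909]
190 [321.97149789 287.11354016] [340.63467263 194.37827717]
205 [322.31302504 301.12581469] [340.90984785 187.31328584]
214 [322.54675898 310.71551844] [341.07660881 183.03177859]
[515.17199359 108.09783105 359.30404551]
```

The triangulation shows the guard's rim at (535,34,213) and the foot still near (516,26). The cylinder is therefore leaning about 5.5° towards +x, held by the shut fingers, which look to be inside the rim's -x side. I'll unload the downward push gently before anything else.

Emit:
apply_moves([
  [[-1, 0, 0, 0, 0, 0, 0], [-1, 0, 0, -0.2, 0, 0, 0], [-1, 0, 0, -0.3, 0, 0, 0], [-1, 0, 0, -0.3, 0, 0, 0]],
], newtons=20)

```text
clock: 4.15
eef_pos: [516.2, 28.7, 179.9]
tcp_rot: [-3.141, -0.008, -0.004]
contact_force: [0.2, -0.5, -0.1]
opening: 0.004
```

```bash
python3 - <<'E'
from h import *
go([512,28,350],0); print(r.sense()['wrist_torque'])
snap('wrist','w3');snap('side','s3')
# silhouette of cylinder in side view: white body columns
im=cv2.imread('pics/s3.png')[170:290,320:380];b=cv2.imread('pics/s2.png')[170:290,320:380]
print('diff s',np.abs(im.astype(int)-b).mean())
E
```

```text
t 4.2 at [516.2  28.7 179.9] [-180.    -0.5   -0.2] F [ 0.2 -0.5 -0.1] op 0.004
shift cm [ -0.28   0.06 -17.02] turn [-0.  -0.5 -0.2]
[-0.01484544  0.04195336 -0.00229925]
diff s 16.67
```

```bash
python3 -c "
from h import *
a=cv2.imread('pics/w3.png')[200:440,240:440]
b=cv2.imread('pics/s3.png')[120:290,310:430]
o=np.zeros((600,800,3),np.uint8);o[:480,:400]=cv2.resize(a,(400,480),interpolation=3);o[:567,400:]=cv2.resize(b,(400,567),interpolation=3)
cv2.imwrite('pics/m4.png',o)"
```

```text
(no output)
```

View pics/m4.png

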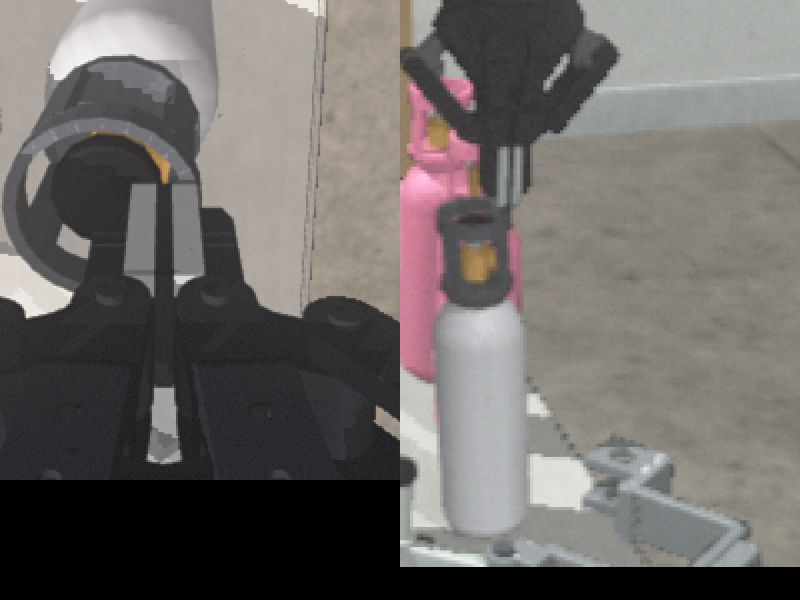

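The cylinder has swung back and the fingers are clear of it: the tips visibly end near z≈212 although the TCP reads 180. I'll track the rocking over a few frames.

```bash
python3 - <<'E'
from h import *
def g(im):
    # guard: dark pixels rows 183-205, cols 315-375 ; body: bright
    h=cv2.cvtColor(im,cv2.COLOR_BGR2GRAY).astype(int);s=im.max(2).astype(int)-im.min(2)
    out=[]
    for v in (215,225,240,260,272):
        u=[x for x in range(318,380) if h[v,x]>140 and s[v,x]<25]
        out.append((u[0],u[-1],round(np.mean(u),1)) if u else None)
    return out
for n in('side0','s2','s3'): print(n,g(cv2.imread('pics/%s.png'%n)))
for i in range(6):
    snap('side','sx%d'%i);print(r.sense()['clock'],g(cv2.imread('pics/sx%d.png'%i)),r.sense()['contact_force'].round(1))
print(proj('side0',[191.6,-594.4,191.9]))
E
```

```text
side0 [(325, 350, np.float64(337.5)), (324, 351, np.float64(337.5)), (318, 375, np.float64(341.5)), (318, 365, np.float64(341.5)), (318, 364, np.float64(341.0))]
s2 [(331, 357, np.float64(344.0)), (332, 355, np.float64(343.5)), (318, 372, np.float64(343.2)), (318, 379, np.float64(345.8)), (318, 364, np.float64(341.2))]
s3 [(323, 346, np.float64(334.5)), (323, 346, np.float64(334.5)), (318, 371, np.float64(338.7)), (318, 379, np.float64(345.7)), (318, 367, np.float64(342.9))]
4.3 [(322, 344, np.float64(333.0)), (322, 345, np.float64(333.5)), (318, 375, np.float64(342.5)), (318, 379, np.float64(346.3)), (318, 367, np.float64(342.8))] [ 0.1 -0.1  0.1]
4.35 [(321, 344, np.float64(332.5)), (322, 346, np.float64(334.0)), (318, 373, np.float64(341.1)), (318, 379, np.float64(346.3)), (318, 367, np.float64(343.2))] [-0.3  0.2  0.1]
4.4 [(322, 344, np.float64(333.0)), (323, 345, np.float64(334.0)), (318, 372, np.float64(341.4)), (318, 379, np.float64(346.3)), (318, 367, np.float64(343.3))] [-0.3 -0.1  0.3]
4.45 [(322, 346, np.float64(334.0)), (323, 347, np.float64(335.0)), (318, 375, np.float64(341.7)), (318, 379, np.float64(345.3)), (318, 367, np.float64(342.9))] [ 0.2 -1.2 -0.4]
4.5 [(324, 360, np.float64(336.0)), (321, 348, np.float64(335.4)), (318, 371, np.float64(339.2)), (318, 379, np.float64(345.7)), (318, 367, np.float64(342.9))] [ 0.6 -0.2 -0.6]
4.55 [(326, 348, np.float64(337.0)), (326, 349, np.float64(337.5)), (318, 374, np.float64(343.2)), (318, 379, np.float64(345.8)), (318, 367, np.float64(342.4))] [-0.7  0.3 -0.1]
[195.72282377 495.251215  ]
```

The cylinder is rocking and coming back, with no contact on the tool. I'll hold still while it settles.

Emit:
apply_moves([
  [[-1, 0, 0, 0, 0, 0, 0], [-1, 0, 0, 0, 0, 0, 0], [-1, 0, 0, 0, 0, 0, 0], [-1, 0, 0, 0, 0, 0, 0], [-1, 0, 0, 0, 0, 0, 0], [-1, 0, 0, 0, 0, 0, 0], [-1, 0, 0, 0, 0, 0, 0], [-1, 0, 0, 0, 0, 0, 0]],
])

```text
clock: 5.35
eef_pos: [516.5, 28.7, 180.0]
tcp_rot: [-3.141, -0.009, -0.004]
contact_force: [-0.5, -0.2, -0.4]
opening: 0.002
```

Emit:
apply_moves([
  [[-1, 0, 0, 0, 0, 0, 0], [-1, 0, 0, 0, 0, 0, 0], [-1, 0, 0, 0, 0, 0, 0], [-1, 0, 0, 0, 0, 0, 0], [-1, 0, 0, 0, 0, 0, 0], [-1, 0, 0, 0, 0, 0, 0], [-1, 0, 0, 0, 0, 0, 0], [-1, 0, 0, 0, 0, 0, 0]],
])

```text
clock: 6.15
eef_pos: [516.5, 28.7, 180.0]
tcp_rot: [-3.141, -0.009, -0.004]
contact_force: [-0.3, 0.2, 0.0]
opening: 0.0
```

```bash
python3 - <<'E'
from h import *
go([512,28,300],0)
for i in (6,7):
    snap('side','sx%d'%i);im=cv2.imread('pics/sx%d.png'%i);h=cv2.cvtColor(im,cv2.COLOR_BGR2GRAY).astype(int);s=im.max(2).astype(int)-im.min(2)
    print([np.mean([x for x in range(318,380) if h[v,x]>140 and s[v,x]<25]) for v in (215,225)])
# cake in w1: yellow mask
im=cv2.imread('pics/w1.png');hs=cv2.cvtColor(im,cv2.COLOR_BGR2HSV)
m=cv2.inRange(hs,(10,120,80),(30,255,255));m[:,:190]=0;m[:,275:]=0;m[:190]=0;m[275:]=0
c=max(cv2.findContours(m,0,2)[0],key=cv2.contourArea);print('cake',cv2.minEnclosingCircle(c),onz('w1',cv2.minEnclosingCircle(c)[0],30))
im=cv2.imread('pics/top0.png');hs=cv2.cvtColor(im,cv2.COLOR_BGR2HSV)
m=cv2.inRange(hs,(10,120,80),(30,255,255));m[:,:285]=0;m[:,340:]=0;m[:250]=0;m[300:]=0
c=max(cv2.findContours(m,0,2)[0],key=cv2.contourArea);print('cake',cv2.minEnclosingCircle(c),onz('top0',cv2.minEnclosingCircle(c)[0],30))
# finger tips in w1 (open): pads end px (210,308),(433,308)
f=cam('w1')['F'];print(f)
M=np.array(r.grab_frame('wrist')['mount']);
for uv in ((212,308),(432,308)):
    for X in (-42.5,42.5):
        d=M[:3,:3]@np.array([(uv[0]-321.6)/f,(uv[1]-238.5)/f,1]);o=M[:3,3];t=(-11-o[1])/d[1];print(uv,(o+t*d).round(1))
        break
for uv in ((313,292),(332,292)):
    d=M[:3,:3]@np.array([(uv[0]-321.6)/f,(uv[1]-238.5)/f,1]);o=M[:3,3];print(uv,[(y,(o+(y-o[1])/d[1]*d).round(1)) for y in (-11,0)])
E
```

```text
t 6.2 at [516.5  28.7 180. ] [-180.    -0.5   -0.2] F [-0.3  0.2  0. ] op 0.000
shift cm [ -0.35   0.06 -12.  ] turn [-0.  -0.5 -0.2]
[np.float64(341.46153846153845), np.float64(340.92)]
[np.float64(341.0), np.float64(340.5)]
cake ((229.5, 233.5), 29.707000732421875) [398.6992045 -24.3409933  30.       ]
cake ((310.9612121582031, 274.0517272949219), 18.06379508972168) [398.34659867 -26.64550884  30.        ]
373.4476905419787
(212, 308) [-41.9 -11.  -54.6]
(432, 308) [ 41.9 -11.  -54.7]
(313, 292) [(-11, array([ -3.7, -11. , -40.9])), (0, array([ -4.3,   0. , -18.2]))]
(332, 292) [(-11, array([  4.2, -11. , -40.9])), (0, array([  4.9,   0. , -18.2]))]
```

Both the wrist geometry and the side view put the real finger tips about 40 mm behind the reported TCP when shut, and about 54 mm when open. So I closed on top of the rim. The cylinder survived. I'll rise clear, open and re-measure, then grip 45 mm lower.

Emit:
apply_moves([
  [[-1, 0, 0, -1, 0, 0, 0], [-1, 0, 0, -2, 0, 0, 0], [-1, 0, 0, -4, 0, 0, 0], [0, 0, 0, -7, 0, 0, 0], [1, 0, 0, -10, 0, 0, 0], [1, 0, 0, -10, 0, 0, 0], [1, 0, 0, -10, 0, 0, 0], [1, 0, 0, -10, 0, 0, 0]],
])

```text
clock: 7.1
eef_pos: [515.2, 28.6, 279.5]
tcp_rot: [-3.141, -0.008, -0.004]
contact_force: [-0.5, 0.6, 0.2]
opening: 0.845
```

```bash
python3 - <<'E'
from h import *
go([512,28,280],0)
snap('wrist','w4');snap('side','s4')
o=np.zeros((600,800,3),np.uint8)
o[:480,:400]=cv2.resize(cv2.imread('pics/w4.png')[150:330,250:400],(400,480),interpolation=3)
o[:567,400:]=cv2.resize(cv2.imread('pics/s4.png')[120:290,310:430],(400,567),interpolation=3)
cv2.imwrite('pics/m5.png',o)
E
```

```text
t 7.1 at [515.2  28.6 279.5] [-180.    -0.4   -0.2] F [-0.5  0.6  0.2] op 0.845
shift cm [-0.32  0.06 -0.05] turn [-0.  -0.4 -0.2]
```

View pics/m5.png

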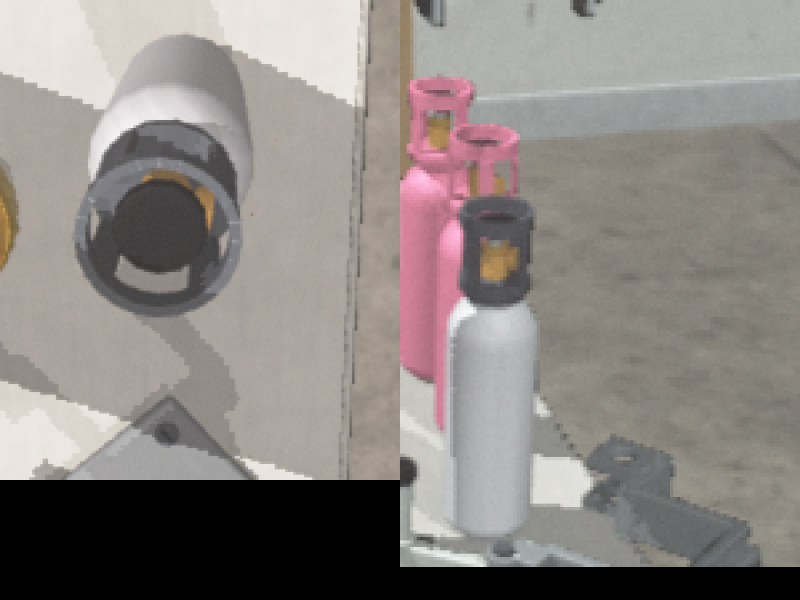

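```bash
python3 - <<'E'
from h import *
print(onz('w4',(309.6,238.3),214),onz('s4',(339.1,182.4),214))
E
```

```text
[507.25944061  29.12244709 214.        ] [513.74336589  32.53359395 214.        ]
```

Emit:
apply_moves([
  [[1, -0.3, 0, 0, 0, -0.4, 0], [1, -0.3, 0, 0, 0, -0.4, 0], [1, -0.3, 0, 0, 0, -0.4, 0], [1, -0.3, 0, 0, 0, -0.4, 0]],
])

```text
clock: 7.6
eef_pos: [512.0, 28.6, 278.9]
tcp_rot: [-3.141, 0.0, -0.004]
contact_force: [0.6, 0.1, -0.6]
opening: 0.998
```

```bash
python3 - <<'E'
from h import *
go([512,28,280],0)
snap('wrist','w5');snap('side','s5')
def ck(n,lim):
    im=cv2.imread('pics/%s.png'%n);hs=cv2.cvtColor(im,cv2.COLOR_BGR2HSV)
    m=cv2.inRange(hs,(10,120,80),(30,255,255));w=np.zeros_like(m);w[lim[1]:lim[3],lim[0]:lim[2]]=1;m*=w
    c=max(cv2.findContours(m,0,2)[0],key=cv2.contourArea);q=cv2.minEnclosingCircle(c);return q
for n in('w1','w4','w5'):
    q=ck(n,(180,180,285,290));print(n,q,onz(n,q[0],30).round(1))
for n in ('w1','w4','w5'):
    g=cv2.imread('pics/%s.png'%n).max(2);m=(g<78).astype(np.uint8);w=np.zeros_like(m);w[185:285,270:375]=1
    m=cv2.morphologyEx(m*w,cv2.MORPH_OPEN,np.ones((15,15),np.uint8))
    c=max(cv2.findContours(m,0,2)[0],key=cv2.contourArea);q=cv2.minEnclosingCircle(c);print('knob',q,onz(n,q[0],200).round(1))
for n in('side0','s4','s5'):
    g=cv2.imread('pics/%s.png'%n).max(2);print(n,[[u for u in range(315,375) if g[v,u]<100][::200] or 0 for v in (183,)],[(min(x),max(x)) for x in [[u for u in range(322,365) if g[v,u]<105] for v in (184,188,204)]])
E
```

```text
t 7.6 at [512.   28.6 278.9] [-180.     0.    -0.2] F [ 0.6  0.1 -0.6] op 0.998
shift cm [-0.    0.06 -0.11] turn [-0.   0.  -0.2]
w1 ((229.5, 233.5), 29.707000732421875) [398.7 -24.3  30. ]
w4 ((223.76116943359375, 234.8993682861328), 30.3403263092041) [398.8 -24.4  30. ]
w5 ((228.01324462890625, 234.90066528320312), 30.26576042175293) [398.7 -24.5  30. ]
knob ((323.5740661621094, 230.42591857910156), 19.1368465423584) [514.2  29.7 200. ]
knob ((310.69512939453125, 236.14024353027344), 19.36224937438965) [507.7  26.3 200. ]
knob ((314.82257080078125, 237.1774139404297), 19.463850021362305) [507.   25.7 200. ]
side0 [[330]] [(331, 347), (330, 349), (329, 348)]
s4 [[330]] [(331, 347), (329, 349), (328, 348)]
s5 [[329]] [(330, 346), (329, 348), (329, 349)]
```

```bash
python3 - <<'E'
from h import *
for i in range(4):
    snap('wrist','wy%d'%i);snap('side','sy%d'%i)
    g=cv2.imread('pics/wy%d.png'%i).max(2);m=(g<78).astype(np.uint8);w=np.zeros_like(m);w[185:285,270:375]=1
    m=cv2.morphologyEx(m*w,cv2.MORPH_OPEN,np.ones((15,15),np.uint8))
    c=max(cv2.findContours(m,0,2)[0],key=cv2.contourArea);q=cv2.minEnclosingCircle(c);print('knob',q[0],onz('wy%d'%i,q[0],200).round(1))
    im=cv2.imread('pics/sy%d.png'%i).astype(int);print([u for u in range(322,360) if im[190,u].max()<105][::40], [int(x) for x in im[214,318:360].mean(1)])
im=cv2.imread('pics/side0.png').astype(int);print([int(x) for x in im[214,318:360].mean(1)],[int(x) for x in im[270,318:360].mean(1)])
im=cv2.imread('pics/sy3.png').astype(int);print([int(x) for x in im[270,318:360].mean(1)])
E
```

```text
knob (329.2090759277344, 230.20909118652344) [517.5  31.  200. ]
[332] [140, 136, 144, 157, 161, 166, 168, 166, 188, 221, 234, 239, 243, 245, 247, 248, 248, 235, 218, 220, 221, 222, 216, 210, 210, 205, 206, 203, 203, 198, 195, 190, 181, 171, 133, 119, 130, 130, 130, 132, 132, 134]
knob (334.4609069824219, 227.46742248535156) [521.3  33.  200. ]
[332] [140, 136, 143, 159, 166, 167, 166, 168, 203, 229, 237, 241, 244, 246, 247, 235, 239, 236, 219, 214, 202, 206, 205, 211, 209, 207, 205, 202, 200, 196, 192, 186, 178, 160, 142, 130, 131, 130, 130, 131, 133, 135]
knob (325.1666564941406, 232.77777099609375) [514.6  29.  200. ]
[328] [139, 136, 142, 158, 168, 172, 206, 230, 240, 222, 193, 187, 178, 182, 190, 193, 199, 200, 207, 205, 209, 208, 206, 206, 201, 199, 193, 191, 187, 175, 159, 139, 134, 137, 134, 128, 133, 130, 126, 131, 132, 137]
knob (314.128662109375, 237.4063262939453) [506.5  25.5 200. ]
[327] [140, 137, 144, 156, 166, 190, 223, 237, 242, 215, 166, 170, 174, 182, 186, 190, 196, 202, 204, 200, 201, 202, 207, 205, 199, 197, 193, 188, 180, 169, 132, 121, 135, 135, 129, 130, 131, 131, 133, 133, 132, 134]
[140, 136, 143, 156, 164, 165, 171, 208, 231, 239, 244, 246, 248, 250, 250, 250, 249, 245, 224, 203, 204, 210, 208, 206, 205, 204, 199, 196, 192, 190, 179, 169, 130, 116, 133, 131, 130, 129, 131, 130, 132, 136] [196, 196, 191, 189, 188, 191, 195, 193, 193, 195, 196, 195, 194, 187, 185, 185, 182, 182, 184, 184, 185, 184, 183, 185, 182, 179, 176, 171, 162, 158, 146, 190, 220, 220, 221, 220, 220, 221, 222, 221, 221, 221]
[195, 193, 193, 190, 191, 188, 192, 166, 147, 160, 165, 167, 171, 175, 179, 175, 181, 183, 181, 185, 183, 182, 181, 184, 182, 178, 173, 166, 160, 158, 156, 196, 222, 223, 221, 221, 221, 222, 223, 222, 222, 220]
```

The cylinder is still rocking about ±7 mm at the top, so I'll wait for it to settle.

Emit:
apply_moves([
  [[1, 0, 0, 0, 0, 0, 0], [1, 0, 0, 0, 0, 0, 0], [1, 0, 0, 0, 0, 0, 0], [1, 0, 0, 0, 0, 0, 0], [1, 0, 0, 0, 0, 0, 0], [1, 0, 0, 0, 0, 0, 0], [1, 0, 0, 0, 0, 0, 0], [1, 0, 0, 0, 0, 0, 0]],
])

```text
clock: 8.9
eef_pos: [512.0, 28.6, 279.1]
tcp_rot: [-3.141, 0.0, -0.004]
contact_force: [0.3, 0.8, -0.7]
opening: 1.0
```

Emit:
apply_moves([
  [[1, 0, 0, 0, 0, 0, 0], [1, 0, 0, 0, 0, 0, 0], [1, 0, 0, 0, 0, 0, 0], [1, 0, 0, 0, 0, 0, 0], [1, 0, 0, 0, 0, 0, 0], [1, 0, 0, 0, 0, 0, 0], [1, 0, 0, 0, 0, 0, 0], [1, 0, 0, 0, 0, 0, 0]],
])

```text
clock: 9.7
eef_pos: [512.0, 28.6, 279.1]
tcp_rot: [-3.141, 0.0, -0.004]
contact_force: [-0.1, 0.6, 0.5]
opening: 0.999
```

Emit:
apply_moves([
  [[1, 0, 0, 0, 0, 0, 0], [1, 0, 0, 0, 0, 0, 0], [1, 0, 0, 0, 0, 0, 0], [1, 0, 0, 0, 0, 0, 0], [1, 0, 0, 0, 0, 0, 0], [1, 0, 0, 0, 0, 0, 0], [1, 0, 0, 0, 0, 0, 0], [1, 0, 0, 0, 0, 0, 0]],
])

```text
clock: 10.5
eef_pos: [512.0, 28.6, 279.1]
tcp_rot: [-3.141, 0.0, -0.004]
contact_force: [0.7, -0.5, 1.4]
opening: 1.0
```

```bash
cat >> h.py <<'E'
def knob(fn):
    g=cv2.imread('pics/%s.png'%fn).max(2);m=(g<78).astype(np.uint8);w=np.zeros_like(m);w[185:285,270:375]=1
    m=cv2.morphologyEx(m*w,cv2.MORPH_OPEN,np.ones((15,15),np.uint8))
    q=cv2.minEnclosingCircle(max(cv2.findContours(m,0,2)[0],key=cv2.contourArea));return q[0],onz(fn,q[0],200).round(1)
E
python3 - <<'E'
from h import *
for i in range(6):
    snap('wrist','wz%d'%i);print(knob('wz%d'%i))
go([512,28,280],0)
E
```

```text
((329.56121826171875, 229.97230529785156), array([517.8,  31.1, 200. ]))
((325.742431640625, 232.13636779785156), array([515. ,  29.5, 200. ]))
((320.5, 233.92857360839844), array([511.1,  28.1, 200. ]))
((319.3283996582031, 235.19822692871094), array([510.3,  27.2, 200. ]))
((323.0272521972656, 232.42015075683594), array([513. ,  29.3, 200. ]))
((327.2631530761719, 231.8552703857422), array([516.1,  29.7, 200. ]))
t 10.8 at [512.   28.6 279.1] [-180.     0.    -0.2] F [-0.  -0.2 -0.2] op 1.000
shift cm [-0.    0.06 -0.09] turn [-0.   0.  -0.2]
```

The rocking has decayed to ±4 mm about (514,29.5). I'll descend around it slowly and let it settle further before closing.

Emit:
apply_moves([
  [[1, 0.2, -0.1, 2, 0, 0, 0], [1, 0.2, -0.1, 4, 0, 0, 0], [1, 0.2, -0.1, 6, 0, 0, 0], [1, 0.2, -0.1, 8, 0, 0, 0], [1, 0.2, -0.1, 10, 0, 0, 0], [1, 0.2, -0.1, 12, 0, 0, 0], [1, 0.2, -0.1, 14, 0, 0, 0], [1, 0.2, -0.1, 15.2, 0, 0, 0]],
])

```text
clock: 11.6
eef_pos: [513.3, 29.6, 125.7]
tcp_rot: [-3.141, 0.002, -0.004]
contact_force: [-0.2, -0.6, 0.1]
opening: 0.999
```

Emit:
apply_moves([
  [[1, 0, 0, 0, 0, 0, 0], [1, 0, 0, 0, 0, 0, 0], [1, 0, 0, 0, 0, 0, 0], [1, 0, 0, 0, 0, 0, 0], [1, 0, 0, 0, 0, 0, 0], [1, 0, 0, 0, 0, 0, 0], [1, 0, 0, 0, 0, 0, 0], [1, 0, 0, 0, 0, 0, 0]],
])

```text
clock: 12.4
eef_pos: [513.3, 29.7, 125.8]
tcp_rot: [-3.141, 0.002, -0.004]
contact_force: [0.3, -1.3, 0.7]
opening: 0.999
```

Emit:
apply_moves([
  [[1, 0, 0, 0, 0, 0, 0], [1, 0, 0, 0, 0, 0, 0], [1, 0, 0, 0, 0, 0, 0], [1, 0, 0, 0, 0, 0, 0], [1, 0, 0, 0, 0, 0, 0], [1, 0, 0, 0, 0, 0, 0], [1, 0, 0, 0, 0, 0, 0], [1, 0, 0, 0, 0, 0, 0]],
])

```text
clock: 13.2
eef_pos: [513.3, 29.7, 125.8]
tcp_rot: [-3.141, 0.002, -0.004]
contact_force: [-0.1, -0.5, 0.3]
opening: 1.002
```

```bash
python3 - <<'E'
from h import *
go([512,28,280],0)
snap('wrist','w6');snap('side','s6');s=r.sense()
o=np.zeros((600,800,3),np.uint8)
o[:480,:400]=cv2.resize(cv2.imread('pics/w6.png')[200:440,220:420],(400,480),interpolation=3)
o[:567,400:]=cv2.resize(cv2.imread('pics/s6.png')[120:290,290:410],(400,567),interpolation=3)
cv2.imwrite('pics/m6.png',o)
E
```

```text
t 13.2 at [513.3  29.7 125.8] [-1.8e+02  1.0e-01 -2.0e-01] F [-0.1 -0.5  0.3] op 1.002
shift cm [ -0.16   0.16 -15.42] turn [-0.   0.1 -0.2]
```

View pics/m6.png

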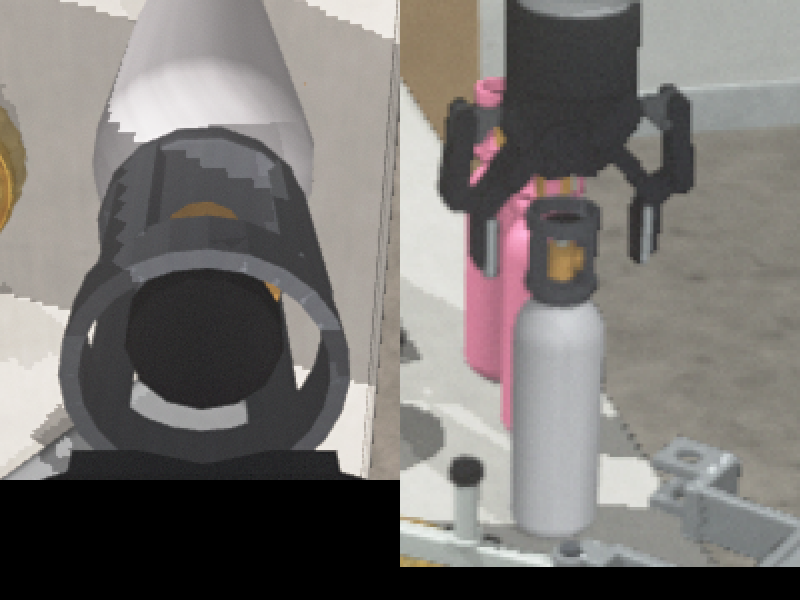

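The fingers now straddle the guard at the right height. I'll close gently.

Emit:
apply_moves([
  [[0.3, 0, 0, 0, 0, 0, 0], [0.3, 0, 0, 0, 0, 0, 0], [0.1, 0, 0, 0, 0, 0, 0], [0, 0, 0, 0, 0, 0, 0], [-0.2, 0, 0, 0, 0, 0, 0], [-1, 0, 0, 0, 0, 0, 0], [-1, 0, 0, 0, 0, 0, 0], [-1, 0, 0, 0, 0, 0, 0]],
], newtons=50)

```text
clock: 14.1
eef_pos: [513.3, 29.7, 126.0]
tcp_rot: [-3.141, 0.002, -0.004]
contact_force: [-2.2, -0.2, 6.0]
opening: 0.502
```

```bash
python3 - <<'E'
from h import *
go([513,30,300],0)
E
```

```text
t 14.1 at [513.3  29.7 126. ] [-1.8e+02  1.0e-01 -2.0e-01] F [-2.2 -0.2  6. ] op 0.502
shift cm [ -0.06  -0.04 -17.4 ] turn [-0.   0.1 -0.2]
```

It is gripped at an opening of 43 mm, which fits the 44 mm guard. Now I lift 165 mm.

Emit:
apply_moves([
  [[-1, 0, 0, -0.5, 0, 0, 0], [-1, 0, 0, -2, 0, 0, 0], [-1, 0, 0, -4, 0, 0, 0], [-1, 0, 0, -7, 0, 0, 0], [-1, 0, 0, -10, 0, 0, 0], [-1, 0, 0, -13, 0, 0, 0], [-1, 0, 0, -15.5, 0, 0, 0], [-1, 0, 0, -17, 0, 0, 0]],
])

```text
clock: 14.9
eef_pos: [513.7, 29.6, 297.5]
tcp_rot: [-3.141, 0.001, -0.004]
contact_force: [0.2, 0.6, -6.5]
opening: 0.505
```

```bash
python3 - <<'E'
from h import *
go([517.2,-213.4,296],0)
E
```

```text
t 14.9 at [513.7  29.6 297.5] [-180.     0.    -0.2] F [ 0.2  0.6 -6.5] op 0.505
shift cm [ 0.45 24.3   0.13] turn [-0.   0.  -0.2]
```

Emit:
apply_moves([
  [[-1, 0, 0.8, 0, 0, 0, 0], [-1, 0.1, 2.2, 0, 0, 0, 0], [-1, 0.1, 4, 0, 0, 0, 0], [-1, 0.2, 6, 0, 0, 0, 0], [-1, 0.2, 8, 0, 0, 0, 0], [-1, 0.3, 10, 0, 0, 0, 0], [-1, 0.3, 11.6, 0, 0, 0, 0], [-1, 0.3, 12.5, 0, 0, 0, 0]],
])

```text
clock: 15.7
eef_pos: [515.0, -97.5, 295.5]
tcp_rot: [-3.141, 0.004, -0.005]
contact_force: [-0.3, -0.0, -7.1]
opening: 0.508
```

Emit:
apply_moves([
  [[-1, 0, 0.8, 0, 0, 0, 0], [-1, 0.1, 2.2, 0, 0, 0, 0], [-1, 0.1, 4, 0, 0, 0, 0], [-1, 0.1, 6, 0, 0, 0, 0], [-1, 0.1, 8, 0, 0, 0, 0], [-1, 0.1, 9.8, 0, 0, 0, 0], [-1, 0.1, 11.2, 0, 0, 0, 0], [-1, 0.1, 11.8, 0, 0, 0, 0]],
])

```text
clock: 16.5
eef_pos: [515.2, -216.8, 295.1]
tcp_rot: [-3.141, 0.004, -0.006]
contact_force: [-0.4, -0.6, -6.4]
opening: 0.503
```

Emit:
apply_moves([
  [[-1, 0, 0, 0, 0, 0, 0], [-1, 0, 0, 0, 0, 0, 0], [-1, 0, 0, 0, 0, 0, 0], [-1, 0, 0, 0, 0, 0, 0], [-1, 0, 0, 0, 0, 0, 0], [-1, 0, 0, 0, 0, 0, 0]],
])

```text
clock: 17.1
eef_pos: [515.3, -216.5, 295.2]
tcp_rot: [-3.141, 0.004, -0.006]
contact_force: [0.8, 0.0, -5.9]
opening: 0.499
```

```bash
python3 - <<'E'
from h import *
go([517.2,-213.4,296],0)
snap('wrist','w7');snap('side','s7');snap('top','t7')
o=np.zeros((600,800,3),np.uint8)
o[:300,:400]=cv2.resize(cv2.imread('pics/w7.png'),(400,300),interpolation=3)
o[:,400:]=cv2.resize(cv2.imread('pics/s7.png')[110:390,290:477],(400,600),interpolation=3)
o[300:,:400]=cv2.resize(cv2.imread('pics/t7.png')[150:320,330:557],(400,300),interpolation=3)
cv2.imwrite('pics/m7.png',o)
E
```

```text
t 17.1 at [ 515.3 -216.5  295.2] [-180.     0.2   -0.3] F [ 0.8  0.  -5.9] op 0.499
shift cm [ 0.19 -0.32 -0.08] turn [-0.   0.2 -0.3]
```

View pics/m7.png

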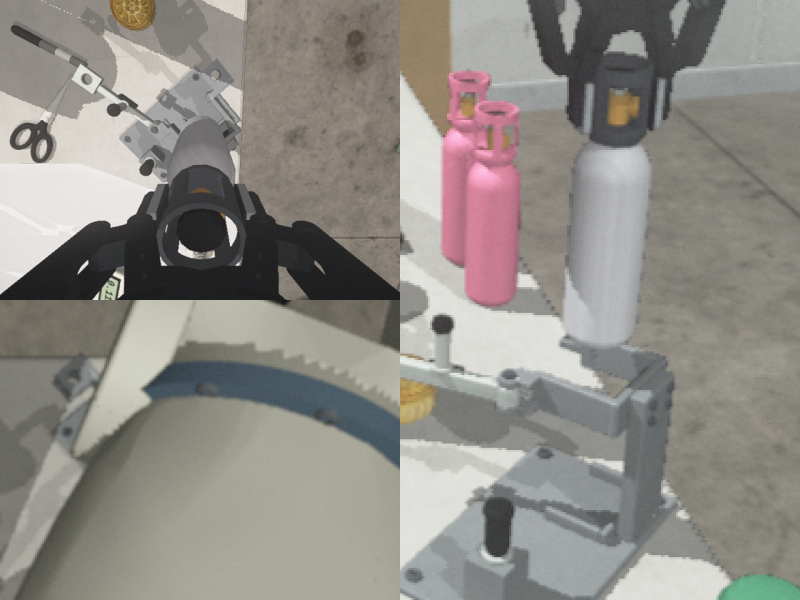

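The cylinder hangs in the fingers above the stand. I'll check its tilt against the projected vertical.

```bash
python3 - <<'E'
from h import *
im=cv2.imread('pics/s7.png').astype(int)
for z in (169+30,169+70,169+110,169+120):
    u,v=proj('s7',[515.3,-216.5,z]); v=int(round(v))
    row=im[v,355:425].mean(1);print(z,round(u,1),v,[int(x) for x in row[::2]])
print(proj('s7',[515.3,-216.5,169]),proj('s7',[515.3,-216.5,383]))
# wrist body: centre column at several rows
print([(z,proj('w7',[515.3,-216.5,z]).round(1)) for z in (383,300,200,169)])
im=cv2.imread('pics/w7.png').astype(int)
for v in (200,220,240,260): print(v,[int(x) for x in im[v,250:400:4].mean(1)])
E
```

```text
199 384.3 251 [139, 141, 112, 145, 145, 144, 195, 196, 196, 198, 195, 170, 173, 180, 178, 187, 184, 185, 184, 185, 178, 170, 161, 136, 136, 133, 127, 131, 130, 124, 128, 130, 131, 125, 125]
239 386.1 228 [136, 136, 135, 136, 135, 138, 138, 123, 136, 146, 154, 162, 170, 176, 179, 178, 184, 182, 181, 182, 183, 182, 172, 164, 132, 136, 133, 136, 132, 133, 132, 133, 132, 136, 130]
279 388.0 205 [133, 136, 136, 137, 134, 133, 133, 109, 122, 134, 143, 153, 160, 162, 171, 174, 178, 183, 180, 176, 181, 182, 179, 177, 166, 155, 130, 131, 131, 127, 134, 138, 134, 132, 130]
289 388.5 199 [131, 128, 129, 131, 132, 135, 128, 123, 118, 131, 141, 150, 156, 162, 169, 172, 174, 181, 182, 178, 178, 181, 178, 175, 169, 160, 122, 127, 127, 125, 126, 126, 128, 126, 121]
[382.94008273 266.81014349] [393.3127314  139.63768118]
[(383, array([321.1, 392.4])), (300, array([321.8, 280.5])), (200, array([322.2, 227.2])), (169, array([322.3, 217.1]))]
200 [165, 163, 165, 166, 95, 117, 90, 77, 166, 165, 166, 167, 164, 113, 111, 113, 111, 111, 110, 111, 109, 111, 109, 108, 107, 114, 111, 110, 101, 110, 112, 113, 99, 216, 169, 138, 138, 134]
220 [163, 163, 180, 145, 164, 162, 160, 155, 162, 105, 107, 111, 110, 111, 112, 112, 110, 112, 112, 111, 111, 110, 110, 110, 110, 111, 108, 102, 100, 112, 112, 73, 148, 125, 100, 138, 133, 135]
240 [82, 82, 101, 113, 113, 121, 160, 107, 108, 113, 119, 117, 124, 127, 132, 127, 129, 131, 130, 134, 133, 128, 129, 121, 123, 120, 117, 112, 109, 112, 125, 148, 146, 132, 132, 128, 139, 136]
260 [116, 114, 117, 117, 116, 106, 117, 125, 130, 129, 136, 140, 138, 135, 137, 136, 140, 143, 141, 140, 139, 136, 140, 140, 137, 134, 132, 128, 122, 120, 119, 211, 213, 196, 140, 135, 139, 140]
```

The cylinder is upright within about 0.5° and sits under the TCP. Next I'll cross-check the stand position in the arm's own frame with the wrist image, numerically.

```bash
python3 - <<'E'
from h import *
for n,X in dict(clevis=(534.2,-138.7,142),hinge=(446.2,-215.8,142),cap=(402.3,-180.2,179),pin=(415.8,-301.2,94),eye=(355.1,-145.4,132)).items(): print(n,proj('w7',X).round(1))
im=cv2.imread('pics/w7.png');g=cv2.cvtColor(im,cv2.COLOR_BGR2GRAY)
n,l,st,ce=cv2.connectedComponentsWithStats((g<62).astype(np.uint8))
for i in range(1,n):
    if 60<st[i,4]<3000: print('dark',st[i],ce[i].round(1))
np.set_printoptions(linewidth=250)
u,v=proj('w7',(534.2,-138.7,142)).astype(int);print(u,v);print(g[v-16:v+18:2,u-20:u+20:2])
u,v=proj('w7',(355.1,-145.4,132)).astype(int);print(u,v);print(g[v-16:v+18:2,u-20:u+20:2])
E
```

```text
clevis [343.9 121. ]
hinge [247.2 209.5]
cap [180.3 176.9]
pin [233.4 274.6]
eye [141.8 130.2]
dark [ 18  41  49  33 560] [40.2 54.9]
dark [357 207  10  13  73] [361.3 212.8]
dark [235 255  11  15  61] [241.6 261.3]
dark [232 307  15  18  71] [239.8 314.7]
343 120
[[127 126 129 129 128 129 118 118 117 115 117 115 116 116 116 117 126 153 151 152]
 [127 128 129 125 128 118 117 115 117 117 115 117 116 116 115 115 116 135 151 150]
 [128 127 127 129 115 115 117 118 116 118 115 117 116 117 116 115 114 113 138 151]
 [128 127 126 119 117 118 118 118 106 111 103 103 104 116 115 116 115 115 116 147]
 [129 125 116 118 116 119 118 117 107 124 147 134  89  95 111 116 116 115 114 116]
 [122 115 116 114 115 117 115 108 127 131 150 150 148  91  93 116 117 114 115 115]
 [129 123 123 115 116 116 115 120 144 150 150 149 148 145  91 105 116 115 116 114]
 [163 167 167 124 116 118 109 146 150 149 149 148 147 146  95  97 116 116 116 116]
 [165 167 166 162 158 118 111 130 147 149 152 147 148 145  92 101 113 116 116 114]
 [152 167 165 164 167 164 153 126 145 148 149 149 148 144  93 104 116 118 117 117]
 [151
[... 1296 characters left out ...]
48 147 197 228 227 227 225 227 226]
 [153 223 226 223 225 202 135  98 102 140 148 147 153 220 227 227 227 227 227 180]
 [146 146 205 227 224 225 207 157 115 108 120 155 218 226 223 225 228 227 227 112]
 [148 145 144 172 224 226 224 224 217 201 207 220 227 227 226 224 223 231 144 115]
 [147 145 145 147 150 206 226 224 225 223 220 221 222 224 227 227 225 200 109 223]
 [147 148 147 147 147 145 174 226 224 224 223 221 220 223 223 227 229 113 223 229]
 [147 148 147 145 149 148 146 155 223 225 224 223 223 220 222 223 179 125 227 226]
 [150 148 147 148 149 145 149 148 146 190 224 224 222 224 220 222 109 205 225 225]
 [151 149 149 149 149 148 147 148 150 148 155 222 225 223 225 140 106 139 199 224]]
```

The ear hole in the wrist view is offset (+1,-2.3) px from the prediction, so in the arm's frame the stand lies about 2 mm further in +y. The seat is then about (517.7,-211.2). I'll correct, descend part way and check the forces.

Emit:
apply_moves([
  [[-1, 0.1, -0.3, 0, 0, 0, 0], [-1, 0.24, -0.53, 0, 0, 0, 0], [-1, 0.24, -0.53, 0, 0, 0, 0], [-1, 0.24, -0.53, 0, 0, 0, 0]],
])

```text
clock: 17.65
eef_pos: [517.7, -211.3, 295.1]
tcp_rot: [-3.141, 0.004, -0.006]
contact_force: [-0.4, 0.2, -6.6]
opening: 0.499
```

Emit:
apply_moves([
  [[-1, 0, 0, 0.5, 0, 0, 0], [-1, 0, 0, 1.5, 0, 0, 0], [-1, 0, 0, 3, 0, 0, 0], [-1, 0, 0, 4, 0, 0, 0], [-1, 0, 0, 5, 0, 0, 0], [-1, 0, 0, 6, 0, 0, 0], [-1, 0, 0, 6.5, 0, 0, 0], [-1, 0, 0, 6.5, 0, 0, 0]],
])

```text
clock: 18.45
eef_pos: [517.1, -211.2, 229.3]
tcp_rot: [-3.141, 0.005, -0.006]
contact_force: [-0.4, 0.5, -6.5]
opening: 0.507
```

```bash
python3 - <<'E'
from h import *
go([517.7,-211.2,136],0)
E
```

```text
t 18.4 at [ 517.1 -211.2  229.3] [-180.     0.3   -0.3] F [-0.4  0.5 -6.5] op 0.507
shift cm [0.11 0.01 9.33] turn [-0.   0.3 -0.3]
```

Emit:
apply_moves([
  [[-1, 0.05, 0, 1, 0, 0.3, 0], [-1, 0.1, 0, 2.5, 0, 0.3, 0], [-1, 0.1, 0, 4, 0, 0.3, 0], [-1, 0.1, 0, 5.5, 0, 0.3, 0], [-1, 0.1, 0, 7, 0, 0.3, 0], [-1, 0.1, 0, 8.2, 0, 0.3, 0], [-1, 0.1, 0, 8.8, 0, 0.3, 0], [-1, 0.1, 0, 8.8, 0, 0.3, 0]],
])

```text
clock: 19.25
eef_pos: [517.2, -210.9, 140.5]
tcp_rot: [-3.14, 0.001, -0.006]
contact_force: [-0.3, -0.5, -6.8]
opening: 0.505
```

Emit:
apply_moves([
  [[-1, 0, 0, 0.2, 0, 0, 0], [-1, 0, 0, 0.4, 0, 0, 0], [-1, 0, 0, 0.5, 0, 0, 0], [-1, 0, 0, 0.6, 0, 0, 0], [-1, 0, 0, 0.6, 0, 0, 0]],
])

```text
clock: 19.75
eef_pos: [517.2, -211.0, 134.6]
tcp_rot: [-3.14, 0.001, -0.006]
contact_force: [-0.7, -0.1, -6.8]
opening: 0.5
```

```bash
python3 - <<'E'
from h import *
go([517.7,-211.2,134],0)
E
```

```text
t 19.8 at [ 517.2 -211.   134.6] [-1.799e+02  1.000e-01 -3.000e-01] F [-0.7 -0.1 -6.8] op 0.500
shift cm [0.05 0.02 0.06] turn [-0.1  0.1 -0.3]
```

No contact yet, and the cylinder still hangs freely. I'll lower it in 1 mm steps.

Emit:
apply_moves([
  [[-1, 0, 0, 0.08, 0, 0, 0], [-1, 0, 0, 0.15, 0, 0, 0], [-1, 0, 0, 0.2, 0, 0, 0], [-1, 0, 0, 0.2, 0, 0, 0]],
])

```text
clock: 20.15
eef_pos: [517.6, -211.2, 134.0]
tcp_rot: [-3.141, 0.0, -0.006]
contact_force: [-3.6, 0.8, 8.5]
opening: 0.502
```

It is seated at the expected height. I'll relieve the press and open.

Emit:
apply_moves([
  [[-1, 0, 0, 0, 0, 0, 0], [-1, 0, 0, 0, 0, 0, 0], [0.1, 0, 0, 0, 0, 0, 0], [0.2, 0, 0, 0, 0, 0, 0], [0.4, 0, 0, 0, 0, 0, 0], [1, 0, 0, 0, 0, 0, 0], [1, 0, 0, 0, 0, 0, 0], [1, 0, 0, 0, 0, 0, 0]],
])

```text
clock: 20.95
eef_pos: [517.7, -211.3, 134.1]
tcp_rot: [-3.141, -0.0, -0.006]
contact_force: [-0.1, -0.9, 0.1]
opening: 0.999
```

Emit:
apply_moves([
  [[1, 0, 0, 0, 0, 0, 0], [1, 0, 0, 0, 0, 0, 0], [1, 0, 0, -1, 0, 0, 0], [1, 0, 0, -3, 0, 0, 0], [1, 0, 0, -6, 0, 0, 0], [1, 0, 0, -10, 0, 0, 0], [1, 0, 0, -14, 0, 0, 0], [1, 0, 0, -15, 0, 0, 0]],
])

```text
clock: 21.75
eef_pos: [519.8, -212.2, 289.7]
tcp_rot: [3.139, -0.007, -0.006]
contact_force: [-0.0, 0.6, 0.6]
opening: 1.001
```

```bash
python3 - <<'E'
from h import *
go([517,-211,290],0)
for i in range(3):
    snap('wrist','wa%d'%i);print(knob('wa%d'%i),proj('wa%d'%i,(517.5,-211,222)))
snap('side','s8')
o=np.zeros((600,800,3),np.uint8)
o[:300,:400]=cv2.resize(cv2.imread('pics/wa2.png'),(400,300),interpolation=3)
o[:,400:]=cv2.resize(cv2.imread('pics/s8.png')[150:430,290:477],(400,600),interpolation=3)
cv2.imwrite('pics/m8.png',o)
E
```

```text
t 21.8 at [ 519.8 -212.2  289.7] [179.9  -0.4  -0.3] F [-0.   0.6  0.6] op 1.001
shift cm [-0.28 -0.12 -0.03] turn [ 0.1 -0.4 -0.3]
((320.39422607421875, 231.95037841796875), array([ 519.4, -214.6,  200. ])) [317.78049157 236.15930587]
((320.0911560058594, 232.36187744140625), array([ 519. , -214.7,  200. ])) [318.0556762  236.53343858]
((322.4791564941406, 233.4550018310547), array([ 519.6, -214.3,  200. ])) [319.61938519 238.23555064]
```

The cylinder stands still in the stand: the knob is steady at about (519,-213) with no rocking. For the gate I'll push the post with shut fingers at tip height about 152 mm. The first push is along the stand's +y, then along +x. I'll work out those waypoints now.

```bash
cat >> h.py <<'E'
TH=np.radians(-48.8);O=np.array([517.7,-211.2])
def st(x,y,z): return np.r_[O+np.array([[np.cos(TH),-np.sin(TH)],[np.sin(TH),np.cos(TH)]])@[x,y],z]
E
python3 - <<'E'
from h import *
print(st(-99,-102,200));go(st(-99,-102,200),41.2)
E
```

```text
[ 375.74342274 -203.89724895  200.        ]
t 21.9 at [ 517.1 -211.1  283.2] [-1.799e+02  1.000e-01 -3.000e-01] F [-0.8  0.2  0.5] op 0.995
shift cm [-14.13  -0.63   8.33] turn [ -0.1   0.  -41.5]
```

View pics/m8.png

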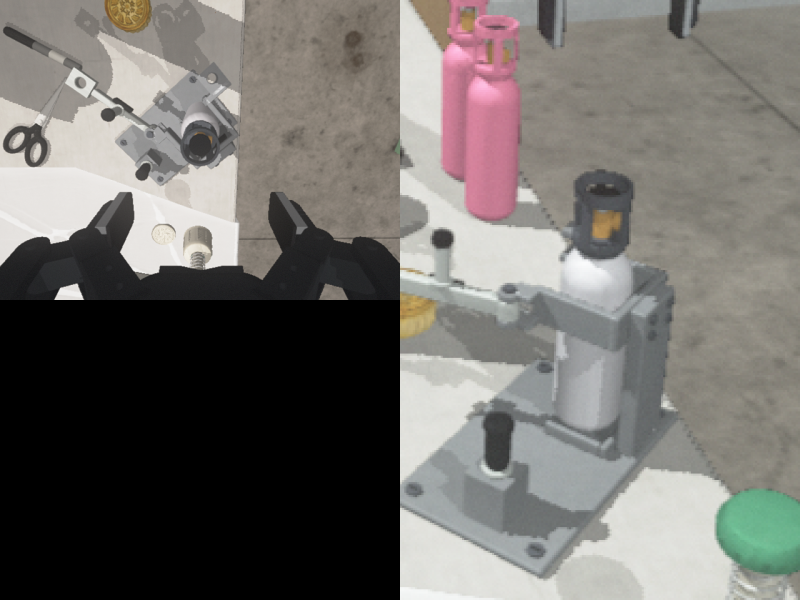

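The cylinder is standing in the stand between the arms. Now I go to the pre-push position behind the post.

Emit:
apply_moves([
  [[-1, -4, 0, 0, 0, 0, -8], [-1, -8, -0.6, 0, 0, 0, -16], [-1, -12, -0.6, 2, 0, 0, -24], [-1, -14.1, -0.6, 5, 0, 0, -32], [-1, -14.1, -0.6, 8.3, 0, 0, -41.5], [-1, -14.1, -0.6, 8.3, 0, 0, -41.5], [-1, -14.1, -0.6, 8.3, 0, 0, -41.5], [-1, -14.1, -0.6, 8.3, 0, 0, -41.5]],
])

```text
clock: 22.75
eef_pos: [377.0, -204.5, 201.2]
tcp_rot: [-3.141, -0.0, 0.716]
contact_force: [-0.0, -1.4, 0.6]
opening: -0.001
```

```bash
python3 - <<'E'
from h import *
go(st(-99,-102,113),41.2)
E
```

```text
t 22.8 at [ 377.  -204.5  201.2] [-180.   -0.   41.] F [-0.  -1.4  0.6] op -0.001
shift cm [-0.06 -0.13  8.82] turn [-0.  -0.  -0.2]
```

Emit:
apply_moves([
  [[-1, -0.1, -0.1, 3, 0, 0, 0], [-1, -0.1, -0.1, 6, 0, 0, 0], [-1, -0.1, -0.1, 8.8, 0, 0, 0], [-1, -0.1, -0.1, 8.8, 0, 0, 0], [-1, 0.5, -0.1, 8.8, 0, 0, 0], [-1, 1, -0.1, 8.8, 0, 0, 0], [-1, 1.5, -0.1, 8.8, 0, 0, 0], [-1, 2, -0.1, 8.8, 0, 0, 0]],
])

```text
clock: 23.55
eef_pos: [392.5, -190.6, 114.3]
tcp_rot: [3.141, -0.001, 0.716]
contact_force: [-1.1, -0.6, 0.1]
opening: -0.001
```

Emit:
apply_moves([
  [[-1, 0.5, 0, 0, 0, 0, 0], [-1, 1.1, 0, 0, 0, 0, 0], [-1, 1.7, 0.1, 0, 0, 0, 0], [-1, 2.3, 0.3, 0, 0, 0, 0], [-1, 2.9, 0.5, 0, 0, 0, 0], [-1, 3.5, 0.8, 0, 0, 0, 0], [-1, 4.1, 1.1, 0, 0, 0, 0], [-1, 4.1, 1.1, 0, 0, 0, 0]],
])

```text
clock: 24.35
eef_pos: [431.8, -172.0, 114.4]
tcp_rot: [3.14, -0.001, 0.716]
contact_force: [1.8, -0.7, -0.4]
opening: -0.001
```

```bash
python3 - <<'E'
from h import *
go(st(-87,-40,113),41.2)
snap('side','s9');im=cv2.imread('pics/s9.png')
# black post cap in side view: predicted along the arc
for phi in (101,80,60,50,40,0):
    p=np.radians(phi);print(phi,proj('s9',st(-45-55*np.sin(p),-55+55*np.cos(p),174)).round(0))
g=im.max(2);n,l,stt,ce=cv2.connectedComponentsWithStats((g<55).astype(np.uint8))
for i in range(1,n):
    if 30<stt[i,4]<20000 and 150<ce[i][1]<380: print(stt[i],ce[i].round(0))
E
```

```text
t 24.4 at [ 431.8 -172.   114.4] [ 1.799e+02 -1.000e-01  4.100e+01] F [ 1.8 -0.7 -0.4] op -0.001
shift cm [-0.12 -0.09  0.14] turn [ 0.1 -0.1 -0.2]
101 [310. 261.]
80 [317. 256.]
60 [326. 253.]
50 [332. 252.]
40 [337. 251.]
0 [359. 254.]
[615 145  13  23 124] [621. 156.]
[601 169  39  33 499] [624. 182.]
[  0 193   7  10  57] [  3. 198.]
[323 202  23  13  78] [334. 209.]
[ 506  203  134  166 6903] [586. 276.]
[205 204  16  10  52] [213. 208.]
[622 207  18  25 174] [634. 219.]
[225 212  26  13  72] [236. 218.]
[173 218  55  14 226] [205. 226.]
[379 236  14   5  45] [385. 239.]
[550 297  17  15  51] [559. 304.]
```

```bash
python3 - <<'E'
from h import *
a=cv2.imread('pics/s8.png');b=cv2.imread('pics/s9.png')
print(a[256:266:2,304:318:2].max(2)); print(b[256:266:2,304:318:2].max(2))
d=cv2.absdiff(a,b).max(2)
print('cap search s9'); print(b[240:275:2,316:352:2].max(2))
snap('wrist','w9');
for phi in (101,70,60,50,45,40):
    p=np.radians(phi);print(phi,proj('w9',st(-45-55*np.sin(p),-55+55*np.cos(p),179)).round(0),'eye',proj('w9',st(-45-117*np.sin(p),-55+117*np.cos(p),132)).round(0),proj('s9',st(-45-117*np.sin(p),-55+117*np.cos(p),132)).round(0))
E
```

```text
[[204 216 176 182 215 227 225]
 [199  76  68  68  75 166 226]
 [156  66  70  66  67  89 225]
 [158  65  60  65  62  82 223]
 [189  90  63  63  64 167 222]]
[[225 222 223 224 224 225 223]
 [220 221 223 223 224 223 224]
 [219 220 222 224 224 222 222]
 [220 220 222 223 223 224 221]
 [223 223 221 222 224 226 223]]
cap search s9
[[ 60  59  64  66  64  57  58  57  58  57  61 180 167 169 166 225 224 224]
 [ 62  60  57  61  57  60  63  58  59  57  70 191 186 170 176 222 222 224]
 [ 61  63  59  59  59  63  62  61  62  58 115 189 182 170 154 168 166 167]
 [ 62  59  60  57  59  58  62  60  57  57 173 189 182 172 146 142 143 144]
 [ 59  54  59  64  62  59  58  58 125  82  58  55 131 157 142 142 142 140]
 [180  90  61  61  59  59  65 107 112  85  54  56  55 141 145 146 142 142]
 [223 133  64  60  58  55 125 139 112  84  55  53  60 144 143 145 143 142]
 [225 103  61  57  60  62 131 139 111  76  57  54  88 145 143 143 146 143]
 [223 106  66  66  63  56 137 125 111 128 149 144 203 218 207 206 208 208]
 [224 127  68  60  64  56 140 127 113 139 165 158 213 223 223 221 221 223]
 [222 126  67  69  63  64 139 127 116 152 163 156 209 222 222 221 221 222]
 [221 106  61  65  65  63 138 125 118 149 167 154 220 223 222 225 221 220]
 [223 121  61  70  63  61 139 119 116 152 166 153 224 225 224 223 222 224]
 [222 197 130  62  59  70 139 117 122 152 164 155 224 221 224 223 223 221]
 [223 220 214 168 132 138 137 154 184 163 169 150 147 222 223 222 219 222]
 [221 221 220 219 217 202 210 219 209 172 167 153 129 223 224 224 221 223]
 [218 223 219 221 218 219 218 203 197 179 171 168  89 196 222 225 222 222]
 [218 221 220 220 221 219 221 218 164 148 152 137  58 175 220 223 224 223]]
101 [245. 318.] eye [229. 134.] [276. 275.]
70 [328. 323.] eye [376. 145.] [300. 260.]
60 [352. 333.] eye [417. 166.] [310. 257.]
50 [373. 346.] eye [453. 192.] [321. 255.]
45 [383. 354.] eye [468. 207.] [326. 255.]
40 [391. 362.] eye [481. 223.] [332. 255.]
```

In the side view the cap is now at (338,250), so the gate is open about 40°. Next I move round to the front of the post and push along the stand's +x.

Emit:
apply_moves([
  [[-1, -1.2, 0, 0, 0, 0, 0], [-1, -1.2, -2, 0, 0, 0, 0], [-1, -1.2, -3.4, 0, 0, 0, 0], [-1, 0.5, -3.4, 0, 0, 0, 0], [-1, 3, -3.4, 0, 0, 0, 0], [-1, 3.5, -3.4, 0, 0, 0, 0], [-1, 3.5, -3.4, 0, 0, 0, 0]],
])

```text
clock: 25.15
eef_pos: [434.7, -123.0, 114.2]
tcp_rot: [3.141, -0.001, 0.717]
contact_force: [0.1, -1.1, 0.0]
opening: -0.002
```

```bash
python3 - <<'E'
from h import *
go(st(-66,-3,114),41.2)
E
```

```text
t 25.1 at [ 434.7 -123.   114.2] [180.   -0.   41.1] F [ 0.1 -1.1  0. ] op -0.002
shift cm [0.15 5.51 0.03] turn [ 0.  -0.  -0.1]
```

Emit:
apply_moves([
  [[-1, 0, 0.7, 0, 0, 0, 0], [-1, 0, 1.4, 0, 0, 0, 0], [-1, 0.1, 2.1, 0, 0, 0, 0], [-1, 0.1, 2.8, 0, 0, 0, 0], [-1, 0.1, 3.5, 0, 0, 0, 0], [-1, 0.1, 4.1, 0, 0, 0, 0], [-1, 0.1, 4.7, 0, 0, 0, 0], [-1, 0.1, 4.9, 0, 0, 0, 0]],
])

```text
clock: 25.95
eef_pos: [474.3, -151.2, 114.8]
tcp_rot: [-3.139, -0.018, 0.712]
contact_force: [33.1, 57.5, -8.9]
opening: 0.0
```

```bash
python3 - <<'E'
from h import *
go(st(-62,-3,114),41.2)
b=r.grab_frame('side')['pixels'];cv2.imwrite('pics/s10.png',b[:,:,::-1])
print(b[240:275:2,330:380:2].max(2))
E
```

```text
t 25.9 at [ 474.3 -151.2  114.8] [-179.8   -1.    40.8] F [33.1 57.5 -8.9] op 0.000
shift cm [-0.98  1.18  0.06] turn [-0.2 -1.  -0.4]
[[199 175 139  65  58  54  63  60  58  58  61  73 134 144 140 138 137 135
  140 142 146  87  90  99 106]
 [196 194 195 199 178  61  58  60  60  70 103 102 117 143 140 138 138 139
  137 139 139 110  94  91  94]
 [197 196 196 199 174  63  57  58  58  95 137  93 162 136 145 146 143 144
  137 143 142  82  89  93  92]
 [198 197 198 195 175  67  62  58  61  95 138  94 137 136 144 147 142 141
  143 140 139  69  80  95  97]
 [197 196 196 197 173  70  68  62  63  86  99  64 109 122 138 147 150 139
  140 139 141  71  81  95  93]
 [188 193 193 188 160  67  68  65  60  55  53  53  52 117 123 130 151 151
  145 146 153  72  81  93  93]
 [142 153 153 134 126  67  64  66  57  54  56  57  59  97 146 147 125 134
  148 147 143  76  81  92  92]
 [211 176 143 142 120  67  61  64  61  54  56  56  57 112 161 164 151 149
  148 125 101  74  87  92  90]
 [225 223 224 224 224  74  60  61  59 101  69  70  84 143 160 163 149 143
  162 169 143  72  84  96  91]
 [225 222 223 222 22
[... 225 characters left out ...]
24 183 169 164 171 209 196 175 181 180
  109 131 105 102 100  94  89]
 [223 222 225 223 224 224 224 223 223 178 168 165 168 178 139 160 162 140
  184 153  97  95  96  95  92]
 [222 222 223 223 223 224 222 224 221 179 167 166 137 127 115 172 157 150
  215 107 148 111  81  90  89]
 [222 221 223 222 222 222 223 224 222 177 168 164 136 120 111 217 222 200
  116 106 120 129 110  82  81]
 [222 222 220 221 221 222 225 224 218 178 168 166 139  77 118 224 224 175
  116 117 131 141 145 147 131]
 [220 220 221 221 221 223 223 223 218 222 172 178 139  63 105 224 224 218
  156 127 148 163 171 199 248]
 [223 220 221 222 223 219 222 222 214 193 182 171 100  57 142 225 224 226
  161 139 154 167 177 185 241]]
```

The push slipped: the post has slid off to the -y corner of the fingers, because I was about 8 mm off centre. I'll back off at once, shift sideways and push again centred.

Emit:
apply_moves([
  [[-1, 0, -1, 0, 0, 0, 0], [-1, 0, -2.5, 0, 0, 0, 0], [-1, 0, -2.5, 0, 0, 0, 0]],
])

```text
clock: 26.3
eef_pos: [456.8, -132.0, 114.5]
tcp_rot: [-3.138, -0.017, 0.713]
contact_force: [-0.7, -0.5, 0.2]
opening: 0.001
```

```bash
python3 - <<'E'
from h import *
go(st(-95,-2,114),41.2)
snap('side','s11');b=cv2.imread('pics/s11.png')
g=b.max(2)[244:262,335:370];print(g[::2,::2])
snap('wrist','w11');
for phi in (0,5,10,15,20):
    p=np.radians(phi);print(phi,'cap side',proj('s11',st(-45-55*np.sin(p),-55+55*np.cos(p),174)).round(1),'w',proj('w11',st(-45-55*np.sin(p),-55+55*np.cos(p),179)).round(0),'eye w',proj('w11',st(-45-117*np.sin(p),-55+117*np.cos(p),132)).round(0))
print('clevis w',proj('w11',st(-45,62,142)))
E
```

```text
t 26.3 at [ 456.8 -132.   114.5] [-179.8   -1.    40.9] F [-0.7 -0.5  0.2] op 0.001
shift cm [-0.83  0.47  0.03] turn [-0.2 -1.  -0.3]
[[114 137  94 161 162 161 169 168 168 194 154 145 146 146 143 141 140 144]
 [115 139  98 153 157 143 142 139 141 143 140 142 147 146 143 141 140 141]
 [121 138 101 162 145 144 144  99  85  92 135 116 147 149 146 139 142 144]
 [116 136 100 141 146 144  97  58  57  54  61 127  98 147 151 147 147 147]
 [122 139 101 138 144 147  75  53  59  58  54 133 145 138 113 149 148 146]
 [139 129 117 143 142 145  71  56  55  56  53 140 163 163 152 149 146 109]
 [165 220 222 209 216 209 173  78  62  76 111 153 164 161 142 139 115 113]
 [221 222 223 222 222 221 192 141 163 164 125 144 161 155 139 111 106 109]
 [225 223 223 225 224 223 195 143 167 166 185 195 207 209 191 151 106 106]]
0 cap side [359.5 254.2] w [307. 460.] eye w [426. 381.]
5 cap side [356.9 253.5] w [307. 451.] eye w [426. 364.]
10 cap side [354.3 252.8] w [305. 442.] eye w [425. 348.]
15 cap side [351.5 252.2] w [302. 433.] eye w [423. 331.]
20 cap side [348.7 251.8] w [298. 423.] eye w [418. 314.]
clevis w [431.34525415 393.97031257]
```

Emit:
apply_moves([
  [[-1, -0.8, 0, 0, 0, -1, 0], [-1, -0.8, 0, 0, 0, -1, 0], [-1, -0.75, 0.8, 0, 0, -1, 0], [-1, -0.75, 1.6, 0, 0, -1, 0], [-1, -0.75, 2.2, 0, 0, -1, 0], [-1, -0.75, 2.7, 0, 0, -1, 0], [-1, -0.75, 3.1, 0, 0, -1, 0], [-1, -0.75, 3.1, 0, 0, -1, 0]],
])

```text
clock: 27.2
eef_pos: [473.3, -162.0, 114.7]
tcp_rot: [-3.141, -0.001, 0.712]
contact_force: [-0.0, -0.1, 0.5]
opening: -0.001
```

```bash
cat >> h.py <<'E'
def capcol(fn):
    b=cv2.imread('pics/%s.png'%fn).max(2)[246:256,345:372];print('cap side rows 246-254',[[int(x) for x in b[k]] for k in (4,6)])
E
python3 - <<'E'
from h import *
go(st(-62,-1,114),41.2);snap('side','s12');capcol('s12')
E
```

```text
t 27.2 at [ 473.3 -162.   114.7] [-179.9   -0.    40.8] F [-0.  -0.1  0.5] op -0.001
shift cm [0.   0.42 0.07] turn [-0.1 -0.  -0.4]
cap side rows 246-254 [[62, 60, 61, 62, 69, 121, 140, 134, 110, 81, 82, 75, 76, 72, 83, 88, 91, 127, 150, 150, 147, 145, 145, 146, 146, 148, 113], [67, 68, 61, 59, 73, 114, 139, 139, 104, 59, 54, 49, 54, 55, 50, 50, 53, 53, 119, 149, 147, 148, 148, 143, 140, 144, 111]]
```

The cap is at about column 358, so the gate is nearly shut (359.5 predicted for shut). I'll continue in small steps until the stop pushes back.

Emit:
apply_moves([
  [[-1, 0, 0.2, 0, 0, 0, 0], [-1, 0, 0.4, 0, 0, 0, 0], [-1, 0, 0.4, 0, 0, 0, 0]],
])

```text
clock: 27.55
eef_pos: [474.9, -164.2, 114.6]
tcp_rot: [-3.138, -0.0, 0.712]
contact_force: [-3.0, 4.2, 1.4]
opening: -0.001
```

Emit:
apply_moves([
  [[-1, 0, 0.15, 0, 0, 0, 0], [-1, 0, 0.3, 0, 0, 0, 0], [-1, 0, 0.3, 0, 0, 0, 0]],
])

```text
clock: 27.85
eef_pos: [474.9, -164.2, 114.4]
tcp_rot: [-3.133, 0.0, 0.712]
contact_force: [-6.7, 12.1, 9.7]
opening: 0.0
```

```bash
python3 - <<'E'
from h import *
go(st(-62,-1,114),41.2);snap('side','s13');capcol('s13')
E
```

```text
t 27.9 at [ 474.9 -164.2  114.4] [-179.5    0.    40.8] F [-6.7 12.1  9.7] op 0.000
shift cm [0.03 0.15 0.04] turn [-0.5  0.  -0.4]
cap side rows 246-254 [[70, 63, 61, 60, 61, 60, 96, 128, 140, 139, 101, 80, 92, 85, 86, 88, 88, 130, 151, 148, 147, 146, 145, 143, 151, 149, 113], [65, 62, 63, 60, 60, 62, 96, 128, 141, 128, 89, 57, 52, 51, 49, 48, 54, 52, 48, 119, 148, 147, 148, 147, 143, 148, 111]]
```

The stop is pushing back with 14 N along -x and there is no further motion, so the gate is shut. I'll back off, rise and move above the parked pin, with the jaws along the stand's x.

Emit:
apply_moves([
  [[-1, 0, -1, 0, 0, 0, 0], [-1, 0, -3, 0, 0, 0, 0], [-1, 0, -4, -2, 0, 0, 8], [-1, 0, -4, -6, 0, 0, 16], [-1, 0, -4, -10, 0, 0, 24], [-1, 0, -4, -14, 0, 0, 32], [-1, 0, -4, -14, 0, 0, 40], [-1, 0, -4, -14, 0, 0, 48]],
])

```text
clock: 28.7
eef_pos: [450.4, -135.1, 256.4]
tcp_rot: [-3.137, 0.003, -0.132]
contact_force: [-0.3, 0.1, 0.2]
opening: 0.002
```

```bash
python3 - <<'E'
from h import *
go(st(0,-135,230),-48.8)
E
```

```text
t 28.7 at [ 450.4 -135.1  256.4] [-179.7    0.2   -7.5] F [-0.3  0.1  0.2] op 0.002
shift cm [-1.23 16.82  2.57] turn [-0.2  0.2 41.3]
```

Emit:
apply_moves([
  [[0, -0.3, 4, 0, 0, 0, 8], [1, -0.6, 8, 0, 0, 0, 16], [1, -1, 12, 1, 0, 0, 24], [1, -1.2, 16, 2, 0, 0, 32], [1, -1.2, 16.8, 2.6, -0.2, 0.2, 41.3], [1, -1.2, 16.8, 2.6, -0.2, 0.2, 41.3], [1, -1.2, 16.8, 2.6, -0.2, 0.2, 41.3], [1, -1.2, 16.8, 2.6, -0.2, 0.2, 41.3]],
])

```text
clock: 29.5
eef_pos: [416.8, -299.3, 230.2]
tcp_rot: [3.141, 0.0, -0.848]
contact_force: [0.8, 0.2, -0.7]
opening: 1.0
```

```bash
python3 - <<'E'
from h import *
go(st(0,-135,200),-48.8)
snap('wrist','w14');snap('side','s14');capcol('s14')
p=st(0,-135,94);print(p,proj('w14',p),proj('w14',st(0,-135,52)))
g=cv2.imread('pics/w14.png').max(2);u,v=proj('w14',p).astype(int)
n,l,s,c=cv2.connectedComponentsWithStats((g<72).astype(np.uint8))
for i in range(1,n):
    if 100<s[i,4]<6000: print(s[i],c[i].round(1))
np.set_printoptions(linewidth=250);print(u,v);print(g[v-36:v+40:3,u-36:u+36:3])
E
```

```text
t 29.5 at [ 416.8 -299.3  230.2] [180.    0.  -48.6] F [ 0.8  0.2 -0.7] op 1.000
shift cm [0.02 0.11 3.02] turn [0.  0.  0.2]
cap side rows 246-254 [[149, 145, 145, 147, 141, 146, 141, 146, 144, 144, 144, 123, 107, 91, 88, 93, 91, 129, 152, 148, 150, 143, 146, 149, 149, 152, 120], [145, 145, 145, 144, 144, 142, 143, 144, 146, 125, 88, 63, 61, 63, 59, 63, 58, 59, 59, 124, 149, 149, 147, 146, 149, 148, 119]]
[ 416.1239873  -300.12307712   94.        ] [323.17829032 214.87611337] [323.00753575 204.43919225]
[229   0  33  35 854] [244.3  17.2]
[264   0  12  61 469] [269.7  33.3]
[ 276    0  103   88 3664] [335.9  24.7]
[  0  34  19  38 328] [ 6.8 50.2]
[  9 191  49  28 658] [ 31.3 206. ]
[310 198  24  29 538] [321.5 212.9]
323 214
[[125 122 124 125 124 126 126 124  99  85  86  85  86  88  96  99  99  99  98  97  95  97 100 101]
 [126 125 123 124 124 126 122  83  82  82  83  82  83  81  81  84  95  98 100  98  98 100  98  99]
 [125 123 124 124 125 125 100  70  71  71  73  73  72  73  71  73  73  84 100  97  99  97 101  99]
 [127 123 124 124 123 125  87  81  79  78  81  78  78  78  71  73 
[... 1511 characters left out ...]
4 191]
 [191 193 192 190 191 188 192 191 193 192 193 195 192 193 193 194 192 192 192 191 194 194 193 190]
 [191 194 189 192 191 191 191 191 193 196 195 195 192 194 194 193 193 191 191 194 194 194 191 194]
 [189 190 190 189 190 194 193 190 194 194 193 192 193 192 195 196 193 192 193 194 194 192 190 194]
 [188 189 189 190 189 189 194 192 194 194 192 194 190 192 194 191 194 195 192 194 191 191 193 194]
 [184 184 187 192 192 193 194 193 191 195 194 193 193 191 190 192 193 195 196 195 193 193 193 191]
 [187 190 190 192 194 193 193 192 191 195 195 193 194 195 193 190 192 192 195 197 193 193 192 192]
 [190 190 188 190 195 191 192 192 195 194 194 193 194 195 195 192 192 192 194 193 196 196 193 193]]
```

With the fingers away, the cap stays at column 359, so the gate is shut. The pin's top circle is at (321.5,214), which is within 1.5 mm of the prediction. Now I descend onto the pin.

Emit:
apply_moves([
  [[1, -0.1, 0.05, 4, 0, 0, 0], [1, -0.1, 0.05, 8, 0, 0, 0], [1, -0.1, 0.05, 12, 0, 0, 0], [1, -0.1, 0.05, 15, 0, 0, 0], [1, -0.1, 0.05, 18, 0, 0, 0], [1, -0.1, 0.05, 20, 0, 0, 0], [1, -0.1, 0.05, 21.2, 0, 0, 0], [1, -0.1, 0.05, 21.2, 0, 0, 0]],
])

```text
clock: 30.4
eef_pos: [415.4, -298.1, 17.3]
tcp_rot: [3.141, 0.002, -0.848]
contact_force: [0.7, 0.3, 1.0]
opening: 0.996
```

```bash
python3 - <<'E'
from h import *
go(st(0,-135,17),-48.8)
snap('side','s15');snap('wrist','w15')
g=cv2.imread('pics/w15.png').max(2)
s=r.sense()
for d in (40,47,54): print(d,proj('s15',s['eef_pos']+[0,0,d]).round(1))
p=proj('s15',st(0,-135,94));print('pin top',p,'flange',proj('s15',st(0,-135,50)))
u,v=p.astype(int);b=cv2.imread('pics/s15.png').max(2);np.set_printoptions(linewidth=250)
print(b[v-30:v+40:3,u-45:u+48:3])
E
```

```text
t 30.4 at [ 415.4 -298.1   17.3] [ 1.80e+02  1.00e-01 -4.86e+01] F [0.7 0.3 1. ] op 0.996
shift cm [0.2  0.08 0.03] turn [0.  0.1 0.2]
40 [336.4 362.4]
47 [336.5 358.8]
54 [336.7 355.2]
pin top [337.12180913 344.79480458] flange [336.18967165 367.34267748]
[[111  63  59  57  61  61 112  69  60  60  60  60  54  55  57  53  55  60  54  54  51  58  62  73  80  82  81  74  83  69  69]
 [105  58  63  55  56  50  63  65  62  59  64  56  56  56  53  58  55  58  58  55  54  55  63  70  80  81  70  59  84  88  55]
 [136  66  62  59  57  61  64  63  63  98  78  58  58  60  54  52  54  61  62  52  59  55  60  59  78  68  53  57  57  82  53]
 [220 220 194 142  64  63  62  63  89 116 114  67  58  55  56  56  57  58  61  56  56  52  54  57  66  65  57  57  57  85  52]
 [196 220 221 198  62  64  57  55  51 186 182 115  77  53  55  56  55  54  54  61  54  90  58  53  50  80  60  62  56  78  58]
 [199 195 221 221  79 133  60  53  54 221 224 222 202 201 195  65  54  53  54  59  96 146  49  57  54 118  55  61  54  55  55]
 [198 200 198 222  80 167  56  57  79 226 224 223 225 223 199 178 145 129  58  55
[... 1505 characters left out ...]
 59 133 102  95  93 164 166 166 118  59 167 169 168 167 166 166]
 [224 178 167 168 170 168 163 147 151 146 155 167 167 203 223 207 154 109  97 104 166 127 139 148 167 166 166 166 165 166 163]
 [174 170 171 169 166 161 168 147 146 143 129 131 154 168 166 160 169 131  95 106 130 111 109 109 111 109 121 122 151 151 165]
 [144  94 115 169 167 160 151 147 151 143 129 129 126 127 145 169 140 110 101 107 110 107 109 110 111 111 107 109 109 107 107]
 [165 107 100 165 168 167 156 148 145 144 131 126 127 128 128 127 109 112 110 112 110 108 109 108 109 109 106 108 106 110 107]
 [176 170 167 168 170 167 167 154 151 143 129 133 132 129 131 133 111 112 110 110 113 112 109 109 111 108 111 107 108 107 109]]
```

Emit:
apply_moves([
  [[0.2, 0, 0, 0, 0, 0, 0], [-0.2, 0, 0, 0, 0, 0, 0], [-0.4, 0, 0, 0, 0, 0, 0], [-1, 0, 0, 0, 0, 0, 0], [-1, 0, 0, 0, 0, 0, 0], [-1, 0, 0, 0, 0, 0, 0], [-1, 0, 0, 0, 0, 0, 0]],
], newtons=50)

```text
clock: 31.2
eef_pos: [416.7, -299.2, 19.4]
tcp_rot: [-3.142, -0.001, -0.848]
contact_force: [-0.6, 1.4, 6.2]
opening: 0.244
```

```bash
python3 - <<'E'
from h import *
go(st(0,-135,17),-48.8);print(r.sense()['wrist_torque'])
E
```

```text
t 31.2 at [ 416.7 -299.2   19.4] [-1.80e+02 -1.00e-01 -4.86e+01] F [-0.6  1.4  6.2] op 0.244
shift cm [0.03 0.1  0.24] turn [-0.  -0.1  0.2]
[ 0.09324215  0.17897795 -0.0085494 ]
```

The pin is gripped at an opening of 21 mm. I draw it straight up.

Emit:
apply_moves([
  [[-1, 0, 0, -0.5, 0, 0, 0], [-1, 0, 0, -1.5, 0, 0, 0], [-1, 0, 0, -3, 0, 0, 0], [-1, 0, 0, -4.5, 0, 0, 0], [-1, 0, 0, -6, 0, 0, 0], [-1, 0, 0, -9, 0, 0, 0], [-1, 0, 0, -12.5, 0, 0, 0], [-1, 0, 0, -15, 0, 0, 0]],
])

```text
clock: 32.0
eef_pos: [416.9, -299.3, 172.2]
tcp_rot: [-3.141, -0.003, -0.848]
contact_force: [1.1, -0.3, -0.3]
opening: 0.246
```

```bash
python3 - <<'E'
from h import *
go(st(-45,62,200),-48.8)
snap('side','s16');s=r.sense();e=s['eef_pos']
for d in (28.6+46,28.6,28.6-38): print(d,proj('s16',e+[0,0,d]).round(1))
b=cv2.imread('pics/s16.png').max(2);u,v=proj('s16',e+[0,0,10]).astype(int);np.set_printoptions(linewidth=250)
print(u,v);print(b[v-24:v+22:2,u-20:u+24:2])
E
```

```text
t 32.0 at [ 416.9 -299.3  172.2] [-180.    -0.2  -48.6] F [ 1.1 -0.3 -0.3] op 0.246
shift cm [ -4.41 -19.61  -2.79] turn [-0.  -0.2  0.2]
74.6 [342.6 255.3]
28.6 [341.4 283.3]
-9.399999999999999 [340.5 305.3]
340 294
[[220 219 104 139 152  59  53  55  53  52  51  50 145 163 110  57  61  56  57 128 141 179]
 [221 220 188 147 147  56  57  53  53  56  56  54 147 162 103  61  55  59  58 129 142 135]
 [220 221 220 186 150  59  54  56  53  53  49  55 154 156 103  59  55  59  57 142 138 123]
 [223 223 222 167 150  55  56  55  52  55  55  52 155 158  92  62  54  60  74 191 159  92]
 [222 223 224 218 184  85  88  54  55  56  53  57 156 152  87  61  58  76 214 139  60  50]
 [219 221 222 221 219 221 158  53  54  54  59  54 153 156  89  60 100 204 148  64  54  53]
 [220 220 222 222 220 208 110  57  56  52  52  56 163 154 127 141 190 153 111  55  54  55]
 [218 219 221 221 219 222 227 106  56  55  55  53 105 129 159 169 165 171 169 153  78 125]
 [139 165 167 171 195 178 205 224 206 134 121 124 121 134 165 168 170 147 154 183 177 176]
 [142 141 143 145 143 135 138 173 186 187 186 167 147 147 183 17
[... 510 characters left out ...]
7 135 166 162 151 137 118 119 109 112 115 109 110 110 104 110]
 [119 119 120 120 118 120 117 129 166 162 150 116 111 109 112 120 120 138 139 134 114 107]
 [118 120 121 117 123 118 121 120 151 160 133 118 120 115 125 132 144 142 143 144 147 140]
 [120 118 122 118 119 121 120 118 135 149 114 119 114 119 116 125 135 142 146 143 145 147]
 [117 119 116 119 119 121 118 116 122 125 119 116 120 119 118 118 120 117 128 145 146 152]
 [119 121 122 120 118 117 122 119 118 118 117 118 119 118 120 119 119 115 118 118 125 145]
 [116 119 118 119 122 122 123 119 119 118 117 116 118 116 116 117 128 128 118 120 123 138]
 [118 120 118 117 120 118 123 120 116 116 116 117 117 118 120 119 117 127 136 119 120 147]]
```

The pin is held upright, its origin about 25 mm above the TCP reading. I'll carry it over at a safe height above the cylinder top, turning the tool so that a flat side of the gripper body faces the cylinder.

Emit:
apply_moves([
  [[-1, 0, 0, -3, 0, 0, 0], [-1, 0, 0, -6, 0, 0, 0], [-1, 0, 0, -9.5, 0, 0, 0], [-1, -0.5, -2.5, -9.5, 0, 0, -6], [-1, -1.2, -5.5, -9.5, 0, 0, -12], [-1, -2, -9, -9.5, 0, 0, -18], [-1, -2.8, -12.5, -9.5, 0, 0, -24], [-1, -3.6, -16, -9.5, 0, 0, -30]],
])

```text
clock: 32.85
eef_pos: [514.6, -166.1, 271.2]
tcp_rot: [3.139, -0.008, -0.321]
contact_force: [0.7, -0.6, -0.9]
opening: 0.247
```

```bash
python3 - <<'E'
from h import *
go(st(-45,63,240),-12.8)
E
```

```text
t 32.9 at [ 514.6 -166.1  271.2] [179.8  -0.5 -18.4] F [ 0.7 -0.6 -0.9] op 0.247
shift cm [ 1.   -3.53  3.11] turn [ 0.2 -0.5 -5.6]
```

Emit:
apply_moves([
  [[-1, 0.5, -1.7, 0, 0.2, -0.5, -5.6], [-1, 1, -3.5, 0, 0.2, -0.5, -5.6], [-1, 1, -3.5, 1, 0.2, -0.5, -5.6], [-1, 1, -3.5, 2.5, 0.2, -0.5, -5.6], [-1, 1, -3.5, 4.5, 0.2, -0.5, -5.6], [-1, 1, -3.5, 6, 0.2, -0.5, -5.6], [-1, 1, -3.5, 6, 0.2, -0.5, -5.6], [-1, 1, -3.5, 6, 0.2, -0.5, -5.6]],
])

```text
clock: 33.65
eef_pos: [535.0, -136.8, 211.2]
tcp_rot: [-3.141, 0.001, -0.224]
contact_force: [-0.5, -0.2, 0.2]
opening: 0.246
```

```bash
python3 - <<'E'
from h import *
go(st(-45,62.8,200),-12.8)
snap('wrist','w17');snap('side','s17');e=r.sense()['eef_pos']
g=cv2.imread('pics/w17.png').max(2);np.set_printoptions(linewidth=250)
u,v=proj('w17',st(-45,62,142)).astype(int);print('hole pred',proj('w17',st(-45,62,142)),'tip pred',proj('w17',e+[0,0,-13]))
print(g[v-24:v+26:2,u-30:u+32:2])
b=cv2.imread('pics/s17.png').max(2);q=proj('s17',e+[0,0,-13]);w=proj('s17',st(-45,62,142));print('side tip',q,'hole',w);u,v=q.astype(int)
print(u,v);print(b[v-16:v+26:2,u-20:u+24:2])
E
```

```text
t 33.6 at [ 535.  -136.8  211.2] [-1.80e+02  1.00e-01 -1.28e+01] F [-0.5 -0.2  0.2] op 0.246
shift cm [ 0.01 -0.08  1.12] turn [-0.   0.1 -0. ]
hole pred [321.74436246 237.04358203] tip pred [323.78158106 267.65770025]
[[117 115 118 105  97 160 168 167 163 102 115 102 126 130 131 127  96 114 145 146 137 110 154 233 235 235 233 236 235 234 234]
 [153 124 120 124 164 167 168 167 119 113 110 107 132 130 130 129 128 106 108 142 151 149 116 129 230 235 234 235 234 234 235]
 [166 166 166 168 168 167 167 131 111 112 103 131 132 128 128 128 127 130 118  94 140 148 148 130 111 180 237 234 234 234 233]
 [165 165 165 166 167 167 163 105 113  95 127 129 130 128 129 128 129 130 132 130 100 118 146 151 152 115 137 233 234 232 233]
 [167 166 163 166 166 167 107 113 102 125 131 129 130 133 129 129 128 130 131 130 131 111  97 143 151 148 123 118 207 233 233]
 [167 165 164 166 168 141 122 109 108 131 132 131 131 131 131 129 128 129 128 129 131 131 129  97 130 147 150 132 111 181 235]
 [166 165 166 165 150 159 162 105 132 132 131 133 130 130 130 129 130 129 129 129 128 129 129 129 103 107 144 145 145 1
[... 3584 characters left out ...]
0 107  84  81 123  94  59  58 123  96  78  74  67  71 112 133]
 [139 138 141 143 142 141 113 105 107 108  61  57  59  54  57  54  60  73  71  77 111 133]
 [143 142 138 144 144 142 118  93  98 104 106  62  57  58  57  56  52  69  77  79 110 137]
 [140 142 142 136 138 138 136  96  93  98  95  98  99  96  84  81  85  88  84  81 109 135]
 [144 147 142 140 145 143 116  87  95  96  99  94  92  88  89  89  88  88  87  83 137 136]
 [147 149 144 142 144 141 108  79  94  96  97  93  90  90  90  88  91  87  85  74 140 140]
 [148 150 143 141 139 143 114  82  89  92  88 120 128 131 118 103  81  83  84  68 139 141]
 [ 92  94 154 147 145 153 121  82  93  99  90 133 152 147 146 129 147 113  81 113 135 137]]
```

```bash
python3 - <<'E'
from h import *
g=cv2.imread('pics/w17.png').max(2);np.set_printoptions(linewidth=250)
e=r.sense()['eef_pos']
for d in (-11,-8,-5,0,15,27): print(d,proj('w17',e+[0,0,d]).round(1))
print(g[252:330:2,294:356:2])
E
```

```text
-11 [323.8 269. ]
-8 [323.8 271.1]
-5 [323.9 273.3]
0 [323.9 277. ]
15 [324.1 289.4]
27 [324.2 300.8]
[[166 165 164 ... 166 108  98]
 [167 163 172 ... 110 109 111]
 [164 168 224 ... 110 102 107]
 ...
 [ 45  38 161 ...  43  44  43]
 [ 45  40 246 ...  43  44  43]
 [ 41  38 247 ...  42  44  46]]
```

```bash
python3 - <<'E'
from h import *
import sys
np.set_printoptions(linewidth=250,threshold=sys.maxsize)
g=cv2.imread('pics/w17.png').max(2)
print(g[254:312:2,300:348:2])
E
```

```text
[[227 206 164 114 133 182 184 183 182 183 180 181 181 183 182 184 183 180 203 213 230 234 188 183]
 [225 224 214 180 130 119 179 184 182 182 180 182 181 182 183 183 182 189 218 202 222 187 184 184]
 [223 223 223 219 189 142 159 167 180 182 181 178 181 180 180 181 188 230 229 213 188 184 184 124]
 [222 221 222 219 212 160 162 156 103 173 182 181 178 179 181 189 226 228 230 208 182 184 145 109]
 [221 221 219 219 159 160 161 115  85 100 152 181 181 180 183 220 236 236 228 182 182 155 113 113]
 [222 219 219 171 160 165 162  94 115 104 104 132 176 179 202 209 228 236 187 183 170 120 118 116]
 [220 220 187 151 168 164 160  96 123 101 105 126 139 185 209 213 237 192 184 180 125 122 118 115]
 [219 201 148 171 167 163 159 122 122 101 108 129 184 188 191 228 190 183 183 133 122 124 119 115]
 [214 150 174 171 167 166 134 122 124 105 114 178 188 188 185 185 183 185 124 110 125 125 121 117]
 [163 171 174 172 134 130 128 123 144 152 123 110 142 190 184 184 186 163  85  84  96 124 123 118]
 [176 177 170 135 125 125 125 131 160 139 131 121 112 133 184 186 169  85  85  86  88  91 115 117]
 [181 175 1
[... 1071 characters left out ...]
0 148]
 [146 143 146 145 143 139  71  49  49  50  49  49  48  49  48  56 112 144 143 142 140 141 116 114]
 [146 146 144 145 100  44  49  46  48  46  49  49  46  48  48  51  48  65 136 140 138 141 142  77]
 [145 145 147 139  53  50  49  49  50  50  52  48  48  48  45  49  49  44  57 138 139 140 143  89]
 [145 145 146  68  49  49  49  45  48  49  53  46  50  48  48  48  44  44  44  91 139 143 142  99]
 [144 146  89  46  49  48  48  50  49  49  44  48  45  47  45  47  45  48  48  49 132 144 141  85]
 [145 118  47  48  49  46  45  48  46  47  45  46  48  48  46  48  45  48  46  47  86 145 140  84]
 [142  58  46  49  48  44  46  48  48  45  47  49  44  44  46  43  44  44  42  46  47 133 140  82]]
```

```bash
python3 - <<'E'
from h import *
s=r.sense();R=Ro.from_euler('xyz',s['tcp_rot']);e=s['eef_pos']
P=lambda p:proj('w17',e+R.apply(p))
for y0 in (-2,-1,0,1,2,3):
    for d0 in (26,28,30,32):
        print(y0,d0,'flange edge %.1f (285) tip edge %.1f (271.5)'%(P([0,y0-12,-d0])[1],P([0,y0-2.5,-d0+38])[1]))
E
```

```text
-2 26 flange edge 271.6 (285) tip edge 260.8 (271.5)
-2 28 flange edge 273.4 (285) tip edge 262.1 (271.5)
-2 30 flange edge 275.2 (285) tip edge 263.5 (271.5)
-2 32 flange edge 277.0 (285) tip edge 264.8 (271.5)
-1 26 flange edge 273.7 (285) tip edge 262.5 (271.5)
-1 28 flange edge 275.5 (285) tip edge 263.8 (271.5)
-1 30 flange edge 277.3 (285) tip edge 265.2 (271.5)
-1 32 flange edge 279.1 (285) tip edge 266.5 (271.5)
0 26 flange edge 275.7 (285) tip edge 264.2 (271.5)
0 28 flange edge 277.5 (285) tip edge 265.5 (271.5)
0 30 flange edge 279.4 (285) tip edge 266.9 (271.5)
0 32 flange edge 281.2 (285) tip edge 268.3 (271.5)
1 26 flange edge 277.8 (285) tip edge 265.8 (271.5)
1 28 flange edge 279.6 (285) tip edge 267.2 (271.5)
1 30 flange edge 281.4 (285) tip edge 268.6 (271.5)
1 32 flange edge 283.3 (285) tip edge 270.0 (271.5)
2 26 flange edge 279.8 (285) tip edge 267.5 (271.5)
2 28 flange edge 281.6 (285) tip edge 268.9 (271.5)
2 30 flange edge 283.5 (285) tip edge 270.3 (271.5)
2 32 flange edge 285.4 (285) tip edge 271.7 (271.5)
3 26 flange edge 281.8 (285) tip edge 269.2 (271.5)
3 28 flange edge 283.7 (285) tip edge 270.6 (271.5)
3 30 flange edge 285.6 (285) tip edge 272.0 (271.5)
3 32 flange edge 287.5 (285) tip edge 273.4 (271.5)
```

In the wrist view the pin axis is about (+0.6,-1.5) mm off the hole. I'll shift by (0.05,-0.1) cm and lower until the tapered tip enters.

Emit:
apply_moves([
  [[-1, 0.05, -0.1, 1.5, 0, 0, 0], [-1, 0.05, -0.1, 3, 0, 0, 0], [-1, 0.05, -0.1, 4.5, 0, 0, 0], [-1, 0.05, -0.1, 5.5, 0, 0, 0], [-1, 0.05, -0.1, 6, 0, 0, 0], [-1, 0.05, -0.1, 6, 0, 0, 0]],
])

```text
clock: 34.35
eef_pos: [536.5, -135.9, 152.0]
tcp_rot: [-3.141, -0.0, -0.223]
contact_force: [0.9, 0.1, -0.6]
opening: 0.245
```

Emit:
apply_moves([
  [[-1, 0, 0, 0.3, 0, 0, 0], [-1, 0, 0, 0.6, 0, 0, 0], [-1, 0, 0, 0.9, 0, 0, 0], [-1, 0, 0, 0.9, 0, 0, 0]],
])

```text
clock: 34.75
eef_pos: [536.3, -135.8, 142.7]
tcp_rot: [-3.141, 0.0, -0.223]
contact_force: [-0.5, 0.1, -1.4]
opening: 0.245
```

```bash
python3 - <<'E'
from h import *
go([535,-136,112],-12.8);print(r.sense()['wrist_torque'].round(2))
E
```

```text
t 34.8 at [ 536.3 -135.8  142.7] [-180.     0.   -12.8] F [-0.5  0.1 -1.4] op 0.245
shift cm [-0.12  0.04  3.07] turn [-0.  0.  0.]
[-0.02 -0.   -0.01]
```

The tip is 7 mm below the ear's top face with no force, so it is in the hole. I continue down.

Emit:
apply_moves([
  [[-1, -0.04, 0, 0.3, 0, 0, 0], [-1, -0.04, 0, 0.6, 0, 0, 0], [-1, -0.04, 0, 0.9, 0, 0, 0], [-1, -0.04, 0, 1.2, 0, 0, 0], [-1, -0.04, 0, 1.2, 0, 0, 0]],
])

```text
clock: 35.25
eef_pos: [535.6, -135.7, 130.1]
tcp_rot: [-3.141, 0.001, -0.223]
contact_force: [0.1, 0.2, -0.9]
opening: 0.245
```

Emit:
apply_moves([
  [[-1, 0, 0, 0.3, 0, 0, 0], [-1, 0, 0, 0.6, 0, 0, 0], [-1, 0, 0, 0.9, 0, 0, 0], [-1, 0, 0, 0.9, 0, 0, 0]],
])

```text
clock: 35.65
eef_pos: [535.2, -135.6, 120.6]
tcp_rot: [-3.141, 0.002, -0.223]
contact_force: [0.1, 0.1, -0.2]
opening: 0.243
```

Emit:
apply_moves([
  [[-1, 0.03, 0, 0.2, 0, 0, 0], [-1, 0.03, 0, 0.4, 0, 0, 0], [-1, 0.03, 0, 0.6, 0, 0, 0], [-1, 0.03, 0, 0.6, 0, 0, 0]],
])

```text
clock: 36.05
eef_pos: [535.3, -135.6, 114.3]
tcp_rot: [-3.141, 0.002, -0.223]
contact_force: [0.8, 0.6, -0.4]
opening: 0.242
```

Emit:
apply_moves([
  [[-1, 0, 0, 0.15, 0, 0, 0], [-1, 0, 0, 0.3, 0, 0, 0], [-1, 0, 0, 0.3, 0, 0, 0]],
])

```text
clock: 36.35
eef_pos: [536.0, -135.8, 113.3]
tcp_rot: [-3.141, 0.001, -0.223]
contact_force: [-5.5, 2.1, 17.6]
opening: 0.247
```

The flange rests on the ear: contact at TCP 113.3 plus the 28.6 offset gives 141.9 mm, against 142 expected. Now I release and withdraw.

Emit:
apply_moves([
  [[-1, 0, 0, 0, 0, 0, 0], [-0.3, 0, 0, 0, 0, 0, 0], [0.2, 0, 0, 0, 0, 0, 0], [0.6, 0, 0, 0, 0, 0, 0], [0.6, 0, 0, 0, 0, 0, 0], [0.6, 0, 0, 0, 0, 0, 0]],
])

```text
clock: 36.95
eef_pos: [536.0, -135.8, 113.1]
tcp_rot: [-3.141, 0.001, -0.223]
contact_force: [0.6, 0.3, 0.9]
opening: 0.799
```

Emit:
apply_moves([
  [[0.6, 0, 0, -1, 0, 0, 0], [0.6, 0, 0, -3, 0, 0, 0], [0.6, 0, 0, -6, 0, 0, 0], [0.6, 0, 0, -10, 0, 0, 0], [0.6, 0, 0, -14, 0, 0, 0], [0.6, 0, 0, -16, 0, 0, 0], [0.6, 0, 0, -16, 0, 0, 0], [0.6, 0, 0, -16, 0, 0, 0]],
])

```text
clock: 37.75
eef_pos: [536.0, -135.8, 273.4]
tcp_rot: [-3.141, 0.0, -0.223]
contact_force: [0.1, -0.2, -0.7]
opening: 0.8
```

```bash
python3 - <<'E'
from h import *
import sys
np.set_printoptions(linewidth=250,threshold=sys.maxsize)
go([535,-136,112],-12.8)
snap('side','s18');snap('wrist','w18');capcol('s18')
print('flange',proj('s18',st(-45,62,144)),'top',proj('s18',st(-45,62,188)),'w top',proj('w18',st(-45,62,188)),'w flange',proj('w18',st(-45,62,146)))
b=cv2.imread('pics/s18.png').max(2);u,v=proj('s18',st(-45,62,142)).astype(int)
print(u,v);print(b[v-34:v+30:2,u-20:u+22:2])
g=cv2.imread('pics/w18.png').max(2);n,l,s,c=cv2.connectedComponentsWithStats((g<66).astype(np.uint8))
for i in range(1,n):
    if 100<s[i,4]<9000 and 200<c[i][0]<450: print(s[i],c[i].round(1))
print('guard w',proj('w18',st(0,0,222)))
for nm in('s0','w'): pass
d=cv2.absdiff(cv2.imread('pics/side0.png'),cv2.imread('pics/s18.png')).max(2)
print('cake change side',d[285:306,272:305].mean(),'tape',d[222:255,250:285].mean())
E
```

```text
t 37.8 at [ 536.  -135.8  273.4] [-180.     0.   -12.8] F [ 0.1 -0.2 -0.7] op 0.800
shift cm [-0.09  0.04 16.14] turn [-0.  0. -0.]
cap side rows 246-254 [[146, 148, 147, 147, 144, 146, 145, 145, 143, 144, 144, 127, 105, 92, 90, 92, 92, 131, 151, 150, 150, 150, 147, 150, 151, 151, 120], [148, 148, 148, 146, 144, 144, 146, 149, 146, 127, 89, 68, 64, 64, 62, 60, 61, 64, 60, 120, 152, 150, 148, 148, 147, 150, 122]]
flange [376.47675041 254.79034929] top [378.12682398 232.67531022] w top [321.59576045 232.40581225] w flange [321.67037023 218.16702242]
376 255
[[134 131 128 133 132 134 132 135 134 135 135 131 131 136 135 140 137 138 137 133 130]
 [136 137 135 135 138 135 134 137 136 135 135 135 133 136 133 133 136 135 136 134 134]
 [135 132 132 135 134 133 135 137 137 139 138 137 138 136 135 133 131 130 131 130 134]
 [140 136 138 140 136 138 139 139 141 137 133 128 125 128 135 136 136 137 135 134 137]
 [141 142 144 147 144 145 148 144 135 143 141 139 133  81  83 118 133 133 131 135 134]
 [148 148 148 147 149 145 146 142 146 119  88  87  88  84  88  87  81  85  95 116 131]
 [148 143 142 14
[... 1785 characters left out ...]
 209 207 203 198 192 173]
 [228 224 186 137  59 201 234 239 244 246 247 246 247 241 229 211 207 203 200 192 179]
 [220 164  98  66  67 214 227 235 241 244 243 243 242 243 242 232 209 201 199 189 183]
 [193 100  60  58  71 202 222 235 239 240 242 239 238 236 234 230 220 201 198 189 184]
 [124  62  63  57  91 194 212 224 229 233 232 234 236 230 223 220 212 201 193 186 177]
 [146  67  61  57 161 193 199 213 218 220 223 222 225 222 216 207 200 198 189 185 174]]
[310 211  28  35 689] [323.6 228.3]
[269 277  18  21 192] [278.1 286.8]
[347 286  18  30 213] [356.5 298.8]
[303 323  36  31 867] [320.5 337.9]
guard w [321.53264111 347.79942135]
cake change side 8.184704184704184 tape 19.306493506493506
```

Pin top at (323.6,232) against (321.6,232.4) predicted, gate cap unchanged at column 359, cylinder in place and zero force on the tool. I'll hand it in.

```bash
python3 - <<'E'
from h import *
def ck(n,lim):
    im=cv2.imread('pics/%s.png'%n);hs=cv2.cvtColor(im,cv2.COLOR_BGR2HSV);m=cv2.inRange(hs,(10,120,80),(30,255,255));w=np.zeros_like(m);w[lim[1]:lim[3],lim[0]:lim[2]]=1
    return np.argwhere(m*w).mean(0).round(1)
for n in('side0','s18'):print('cake rows/cols',n,ck(n,(265,270,310,310)))
print(r.sense()['contact_force'],r.sign_off())
E
```

```text
cake rows/cols side0 [293.  285.8]
cake rows/cols s18 [288.  287.3]
the job is handed in; nothing more can be done
[ 0.32398838  0.71391913 -0.63294988] None
```

The cylinder is standing in the stand, the gate is shut against its stop, and the drop pin is down through the ears with its flange on the top ear. I handed the job in at about 38 s of the 72 s allowed; the sign-off gives no verdict.

**What went wrong on the way:**
- **First grasp:** the real fingertips sit about 40 mm behind the reported TCP, so the gripper closed on top of the valve guard's rim. The cylinder leaned about 5.5° and rocked for several seconds, but it did not tip. I let it calm down and gripped it 45 mm lower.
- **Gate push:** one push slipped off-centre on the gate post and the force on the tool reached about 66 N. That is under the 120 N wrist limit. I took it to be on the fingers, not the gripper body, which has a 40 N limit. I backed off and pushed again centred, until the stop pushed back with 14 N.

**Last checks:**
- **Cylinder:** it was steady in the wrist camera after release, within about 2 mm of its place. The final picture shows it still there.
- **Gate:** the post cap stayed at column 359, against 359.5 predicted for shut, before and after the pin went in.
- **Pin:** it went down without side force. At contact its origin was at about 141.9 mm, against 142 mm. Its top is within about 1.3 mm of where it should be.
- **Robot:** nothing was touching the tool at hand-in (force under 1 N).
- **Bystanders:** I never went near either one. The cake's mask in the side view moved by (1.5, -5) px. I put that down to the open gate no longer covering part of it, but I did not confirm it from another view. For the tape roll I compared only its patch of the side view; it differed moderately, with the arm standing elsewhere, and I did not follow it up.

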